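Load the meter test stand and set the scanning head

TASK

Load the energy-meter test stand: hang the yellow-banded reference meter on the upright with the yellow badge and every white-banded test meter on the bench on an upright with a white badge (one per upright), pressing its hook tabs into the slots and then down until it is fully home. When all the meters hang, hook the blue scanning head's hanger over the rail at the bare loading end (beyond the uprights, on the left seen from the robot), lens towards the uprights, and slide it along on the rail, without lifting it off again, until it is centred on the yellow mark. Leave it and the meters hanging free, and do not disturb the multimeter, battery pack and screwdriver.

Things in the scene. Friction and masses are not known exactly. Their poses are not given: they have to be found in the camera images.
- stand: Fixed test stand: plywood base 235 x 480 x 12 mm, three grey slotted uprights (52 mm wide, 185 high) at y -100, 0, +100 mm, a steel rail before them. Origin: bench level, front face of middle upright. x: direction in which meters are pressed in, y left along the row, z up. Upright's front wall x 0 to 5 mm, two slots 15 mm wide on its centre line, heights 75-106 and 125-156 mm, open behind.
- rail_mid (a point): Point on the rail's axis before the middle upright, axes as the stand's. Rail: round bar 12 mm thick along y, 140 mm before the uprights' front faces, centre 125 mm above the bench, free from 162 mm right to 262 mm left of this point; a post 137 mm high carries each end. Bare loading end: 155 to 225 mm left of this point.
- ref_seat (a point): Upright with the YELLOW badge (flat plate 40 x 52 mm on its top; which upright varies). Point: where a meter's handle centre lies when it hangs home there, leaning out 2 degrees; axes as the stand's. To enter the slots, hold the meter 13 to 22 mm higher (best 17), 20 mm short, centred sideways within 3 mm; press in along x till its plate meets the upright (5 mm past); lower till it stops.
- test1_seat (a point): An upright with a WHITE badge; point, axes and way of hanging as for ref_seat.
- test2_seat (a point): The other upright with a WHITE badge; the same.
- rail_mark (a point): Yellow band 12 mm wide round the rail, before the yellow-badged upright. Point: where the scanning head's lug centre lies when the head hangs at rest, centred on the band (40 mm above the rail's axis); axes as the stand's.
- load_point (a point): Middle of the rail's bare loading end. Point: where the scanning head's lug centre lies when the head hangs at rest there; axes as the stand's.
- ref_meter_handle (a point): Reference meter, YELLOW band round its top; 80 mm wide, 70 deep, 105 high, 0.45 kg, starts upright on the bench. Point: centre of its grey handle (28 mm wide along y, 20 along x, from 105 to 165 mm above the foot), 140 mm above the foot. x to the back (tab side), y across, z up.
- ref_meter_tab (a point): Top hook tab of the reference meter: underside of its neck where it leaves the back plate (60 wide, 120 high), 34 mm behind and 45 below the handle point. Neck 8 mm wide, 9 high; 8.5 mm behind the plate a hook 5 mm thick reaches 12 mm below the neck (tab 21 mm high in all). A like tab is 50 mm lower. Test meters are the same.
- test_meter1_handle (a point): Test meter, like the reference meter but with a WHITE band; same point and axes. May be absent.
- test_meter2_handle (a point): Another test meter, WHITE band; same point and axes. May be absent.
- head_grip (a point): Blue scanning head, box 50 x 50 x 45 mm under a C-shaped hanger, 0.3 kg, starts upright on the bench. Point: centre of the grey lug on top (28 mm wide along y, 20 along x, 100 to 158 mm above the foot), 131 mm above the foot. x to the lens side, which must face the uprights; y along the rail once hung; z up.
- head_hook (a point): Inside top of the hanger's roof (98 mm above the foot), lies over the rail when hung. Long leg at -x; short rear leg at +x (11 to 16 mm off centre) ends 75 mm above the foot; box top at 45 mm: so the rail enters from +x. Hold the head 22 to 40 mm (best 31) above hanging height, 50 mm short of the rail, move along +x till under the roof, lower. Slides easily.
- head_lens (a point): Centre of the scanning head's lens, on its +x face, 30 mm from its middle and 22 mm above its foot.
- multimeter: Orange hand-held multimeter 150 x 75 x 35 mm lying on the bench, origin under its centre. A bystander.
- battery: Blue and white battery pack 70 x 45 x 40 mm, origin under its centre. A bystander.
- screwdriver: Screwdriver with a red handle, about 200 mm long, lying on the bench. A bystander.

How it is judged:
On the way, in this order (a step that is already met when the one before it is completed fails the run):
1. every meter present hangs fully home on an upright of its colour (x of ref_meter_handle in the frame of ref_seat between -0.008 and 0.008 m and y of ref_meter_handle in the frame of ref_seat between -0.006 and 0.006 m and z of ref_meter_handle in the frame of ref_seat between -0.005 and 0.005 m and angle between ref_meter_handle's own z axis and vertical below 0.09 rad and angle between the x axis of ref_meter_handle and the x axis of ref_seat, either way round below 0.12 rad and ((x of test_meter1_handle in the frame of test1_seat between -0.008 and 0.008 m and y of test_meter1_handle in the frame of test1_seat between -0.006 and 0.006 m and z of test_meter1_handle in the frame of test1_seat between -0.005 and 0.005 m and angle between test_meter1_handle's own z axis and vertical below 0.09 rad and angle between the x axis of test_meter1_handle and the x axis of test1_seat, either way round below 0.12 rad) or (x of test_meter1_handle in the frame of test2_seat between -0.008 and 0.008 m and y of test_meter1_handle in the frame of test2_seat between -0.006 and 0.006 m and z of test_meter1_handle in the frame of test2_seat between -0.005 and 0.005 m and angle between test_meter1_handle's own z axis and vertical below 0.09 rad and angle between the x axis of test_meter1_handle and the x axis of test2_seat, either way round below 0.12 rad)) and ((x of test_meter2_handle in the frame of test1_seat between -0.008 and 0.008 m and y of test_meter2_handle in the frame of test1_seat between -0.006 and 0.006 m and z of test_meter2_handle in the frame of test1_seat between -0.005 and 0.005 m and angle between test_meter2_handle's own z axis and vertical below 0.09 rad and angle between the x axis of test_meter2_handle and the x axis of test1_seat, either way round below 0.12 rad) or (x of test_meter2_handle in the frame of test2_seat between -0.008 and 0.008 m and y of test_meter2_handle in the frame of test2_seat between -0.006 and 0.006 m and z of test_meter2_handle in the frame of test2_seat between -0.005 and 0.005 m and angle between test_meter2_handle's own z axis and vertical below 0.09 rad and angle between the x axis of test_meter2_handle and the x axis of test2_seat, either way round below 0.12 rad))), for 0.2 s.
2. the scanning head is hooked on the rail at the bare loading end (x of head_grip in the frame of load_point between -0.01 and 0.01 m and y of head_grip in the frame of load_point between -0.035 and 0.035 m and z of head_grip in the frame of load_point between -0.006 and 0.006 m and angle between head_grip's own z axis and vertical below 0.12 rad and angle between the x axis of head_grip and the x axis of load_point, either way round below 0.15 rad and x of head_lens in the frame of load_point above 0.01 m), for 0.2 s.
At the end, for the whole second after the job is handed in: Each meter hangs on an upright of its colour, within 8 mm (outward), 6 mm (sideways), 5 mm (height) of fully home, within 0.09 rad of upright, 0.12 of square; the head hangs plumb (0.12 rad) on the rail, lens to the uprights, within 8 mm of the mark's middle; all at rest (all of step 1 and x of head_grip in the frame of rail_mark between -0.01 and 0.01 m and y of head_grip in the frame of rail_mark between -0.008 and 0.008 m and z of head_grip in the frame of rail_mark between -0.006 and 0.006 m and angle between head_grip's own z axis and vertical below 0.12 rad and angle between the x axis of head_grip and the x axis of rail_mark, either way round below 0.15 rad and x of head_lens in the frame of rail_mark above 0.01 m and linear speed of each of ref_meter, test_meter1, test_meter2, head below 0.02 m/s); the robot touches nothing.
It fails at once if the scanning head is off the rail just above the part of it in front of the uprights (put on or taken off there instead of slid along) (x of head_grip in the frame of stand between -0.175 and -0.105 m and y of head_grip in the frame of stand between -0.16 and 0.14 m and z of head_grip in the frame of stand between 0.18 and 0.235 m).
It fails at once if the multimeter is pushed aside by more than 30 mm (distance of multimeter from where it was at the start of the episode above 0.03 m).
It fails at once if the battery is pushed aside by more than 30 mm (distance of battery from where it was at the start of the episode above 0.03 m).
It fails at once if the screwdriver is pushed aside by more than 30 mm (distance of screwdriver from where it was at the start of the episode above 0.03 m).
Of test_meter1, test_meter2 only 1 to 2 are there at a start; the rules pass over those that are not, and their reading is None.
At some moment in a run one of ref_meter, test_meter1, test_meter2 may be knocked a few centimetres aside while the robot is not near it.
It also fails if it takes over 210 s, if anything falls off the work surface, if the arm or the gripper's body presses on something with over 40 N, if the wrist force passes 120 N, or if a joint passes its speed limit or range.

ROBOT

A 6-joint arm with a two-finger parallel gripper is mounted at the origin on the work surface. World frame = base frame: x ahead of the robot, y to its left, z up, the work surface at z = 0. Lengths are in m, angles in rad, forces in N, time in s.
With the tool pointing down it reaches from about 0.35 to 0.85 m from the base axis. Payload 8.1 kg.
Tool frame: the origin (TCP) lies midway between the tips of the shut fingers; the grasp point (between the pads) lies 19 mm behind it; z points along the fingers, y is the direction in which the jaws open and shut (so a half turn about z gives the same grasp; the last joint's range is limited). The gripper opens to 93 mm and grips with 3 to 60 N. Pads are 15 mm wide; open, the fingers measure 128 mm over their backs; the gripper's body (75 mm by 188 mm) begins 65 mm behind the grasp point.
Start: joints at [1.231, 0.13, 1.488, -0, 1.523, -0.085], TCP at [0.151, 0.581, 0.219] pointing down, gripper open.
Joint ranges: [-2.96, 2.96], [-0.89, 2.26], [0.02, 2.5], [-1.34, 4.48], [0, 2.73], [-2.66, 2.66]. Speed limits (rad/s): [2.39, 2.39, 2.79, 3.14, 3.14, 3.14].

INTERFACE

Orientations are given as a rotation vector (axis times angle).
In Python, from station import manip gives the robot as it stands. The module is installed in compiled form; this text tells all that it offers.
- The arm moves only by the tool carry_out, never from a script. Its arguments are lists of equal length, an entry for each row: "xyz": the shift along the tool's x, y, z in m, a list of three; "turn": the turn about the tool's z in rad. A call has 1 to 5 rows; each row shifts and turns the commanded pose from where the row before left it, along the tool's axes as they then stand; what a row does not reach is not made up. A row lasts 1/12 s, in which the tool goes at most 41.7 mm and 7.16 degrees, less where a joint would pass 70% of its speed; a pose out of reach is approached as far as the arm can. A call is refused whole if a number of a shift passes 0.0417 or a number of a turn 0.125, either way. A call with a gripper value outside its range is refused whole. "fingers" is the opening, from -1 (shut) to 1 (fully open), so that 0 is half open, set as the call begins (left out, the last holds). The fingers move at their own pace and stop on an object; "force" is the grip in N (left out, the last holds). Time passes only in rows, so rows that do not move let the fingers close. It gives the time, the measured TCP pose, the force and the opening at its end, in the units of the state.
- manip.sense(): the state, without advancing time (a new reading comes with each control period).
- manip.read_camera(name): name is "scene" or "top"; returns a dict with "color" (480x640x3 uint8, blue, green, red), "camera_matrix" (3x3 intrinsics, pixels), "k1" (the pictures are not rectified: a ray, as slopes to the right and down, at radius r is drawn at 1 + k1 r^2 times it, then the intrinsics apply), "R" (3x3) and "t" (3): a world point X has camera coordinates R X + t. Camera axes: x right, y down, z forward; pixel columns grow to the right and rows downward; lengths in m; the calibration is good to about 2 mm. A picture is of the moment at which its call begins. There is no depth.
- manip.sign_off(): hands the job in, once; it reports no verdict.
Trained networks look in the newest picture that a camera, given by its name, has taken for a name from the list of things; names that differ only in an ending like _2 or _b are one class to them, and where a whole thing is asked for, a point or a joint stands for the part that bears it (a point fixed in the world has none). Each returns a list of dicts, best first, with "p" (0 to 1); they miss things now and then, are a little off and sometimes report something else, mostly with a low value. They report only what shows in the picture. A call takes as long as a camera call.
- manip.silhouettes(camera, target): "mask" (480x640 bool, what is visible of it) and "pixel" ([column, row] in pixels, amid what is visible of it).
- manip.pinpoint(camera, target): "pixel" ([column, row] in pixels: a listed point, or the origin of a listed thing).
The state is a dict: "t": time; "joint_positions": joint angles; "joint_vel": joint speeds; "tau": joint torques, N m; "tcp_pos": TCP position; "tcp_rot": TCP orientation; "wrist_force": force on the tool from outside, world axes, zero at the start; "ft_torque": the same for the moment, N m; "gripper_width": finger opening in m.
Only numpy, scipy, OpenCV 4.12 (cv2) and the standard library are available. Lean on these libraries where they do the work, as an engineer would, in place of code of your own. Each camera call takes 0.05 s, during which the arm holds its last target.

## Working session

There is one attempt and no reset: what is moved stays moved. The work goes in short steps, Python scripts to look and compute and a tool call to move; the robot and the scene stay as the last step left them, time stands still between calls to the robot, and variables do not carry over. Pictures are saved under pics/ and viewed, and the job is handed in when it is done.

Besides the shell and the picture viewer there is one more tool, called after "Emit:" as name(argument=value, ...) on one line, values as JSON. carry_out: Moves the arm, as the interface text tells. Its arguments: {"type":"object","properties":{"xyz":{"type":"array"},"turn":{"type":"array"},"fingers":{"type":"number"},"force":{"type":"number"}},"required":["xyz","turn"]}

```bash
mkdir -p pics
cat > h.py <<'E'
import numpy as np, cv2
from station import manip
def cam(n):
    return manip.read_camera(n)
def save(n,f):
    c=cam(n); cv2.imwrite('pics/'+f,c['color']); return c
E
python3 - <<'E'
from h import *
s=manip.sense(); print({k:np.round(v,3) for k,v in s.items()})
for n in('scene','top'):
    c=save(n,n+'0.png'); print(n,c['camera_matrix'],c['k1'],c['R'],c['t'], -c['R'].T@c['t'])
    for q in ['ref_meter_handle','test_meter1_handle','head_grip','head_lens','stand','rail_mid','ref_seat','test1_seat','rail_mark','load_point','multimeter','battery','screwdriver']:
        print(q,[(np.round(d['pixel'],1).tolist(),round(d['p'],2)) for d in manip.pinpoint(n,q)])
E
```

```text
{'t': np.float64(0.0), 'joint_positions': array([ 1.231,  0.131,  1.489, -0.   ,  1.523, -0.085]), 'joint_vel': array([-0.001, -0.   ,  0.001, -0.001,  0.   ,  0.001]), 'tau': array([-1.0000e-03, -5.5984e+01, -4.9175e+01,  7.7000e-02,  3.5000e-02,
       -0.0000e+00]), 'tcp_pos': array([0.151, 0.58 , 0.218]), 'tcp_rot': array([-3.990e-01, -3.116e+00,  3.000e-03]), 'wrist_force': array([0.431, 0.642, 0.117]), 'ft_torque': array([-0.012, -0.006,  0.055]), 'gripper_width': np.float64(0.093)}
scene [[483.48807076   0.         324.39443754]
 [  0.         483.48807076 232.51584065]
 [  0.           0.           1.        ]] -0.11117607092999279 [[ 0.74425942  0.66758422 -0.0202291 ]
 [ 0.34493019 -0.4101305  -0.84428439]
 [-0.57192751  0.62138899 -0.53551344]] [-0.36669987 -0.04665571  1.2945935 ] [ 1.02942643 -0.57877803  0.64646353]
ref_meter_handle [([170.3, 314.8], 0.85)]
test_meter1_handle [([245.3, 358.7], 0.72)]
head_grip [([249.6, 264.4], 0.9)]
head_lens [([256.5, 322.0], 0.63)]
stand [([423.4, 277.1], 0.91)]
rail_mid [([369.5, 209.3], 0.91), ([318.5, 295.6], 0.4)]
ref_seat []
tes
[... 383 characters left out ...]
0.98502071  0.01097409 -0.17208655]
 [ 0.17226293  0.01790987 -0.98488818]] [0.0210968  0.47399721 0.91049334] [ 3.10215815e-01 -4.16356782e-04  9.78714731e-01]
ref_meter_handle [([493.4, 231.2], 0.57)]
test_meter1_handle [([473.0, 152.4], 0.74)]
head_grip [([405.1, 244.3], 0.6), ([176.6, 316.9], 0.31)]
head_lens [([401.4, 237.9], 0.66), ([172.3, 317.2], 0.6)]
stand [([259.5, 174.4], 0.65)]
rail_mid [([248.6, 221.1], 0.7)]
ref_seat []
test1_seat []
rail_mark [([243.7, 215.8], 0.78)]
load_point [([147.6, 223.3], 0.8), ([479.1, 221.6], 0.52), ([475.6, 153.3], 0.16)]
multimeter [([174.7, 318.4], 0.66)]
battery [([231.4, 309.6], 0.75), ([246.3, 214.1], 0.58)]
screwdriver [([459.1, 301.2], 0.85)]
```

View pics/scene0.png

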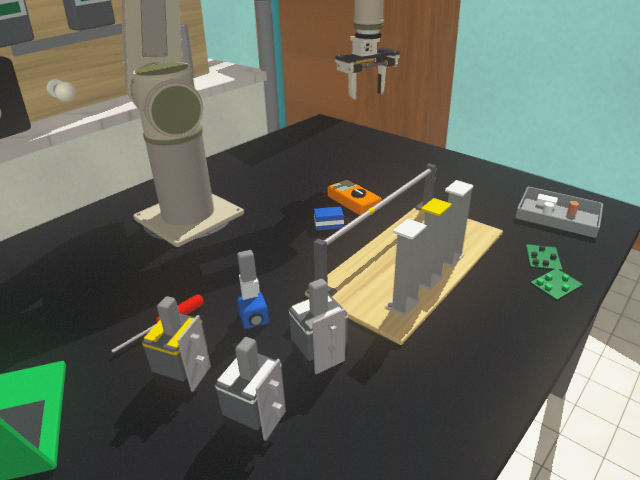

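View pics/top0.png

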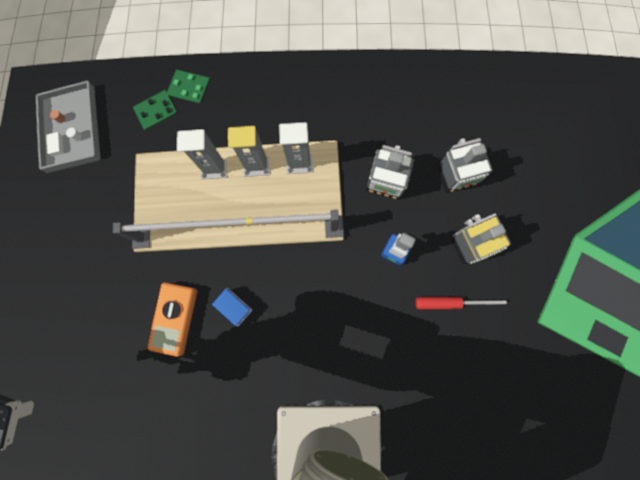

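Two white test meters, the yellow reference meter and the head stand to the right of the stand. The yellow upright is the middle one, badge at scene (436,207) and top (242,136). Next I fit the poses with models.

Run:
```python
from h import *
a=cv2.imread('pics/scene0.png'); b=cv2.imread('pics/top0.png')
c1=cv2.resize(a[230:440,110:380],(800,622))[:600]; 
c2=cv2.resize(b[120:270,340:540],(800,600))
c3=cv2.resize(b[110:260,100:350],(800,480)); c4=cv2.resize(a[150:350,290:520],(690,600))
for i,c in enumerate((c1,c2,c3,c4)): cv2.imwrite(f'pics/crop{i}.png',c)
```

```text
(no output)
```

View pics/crop0.png

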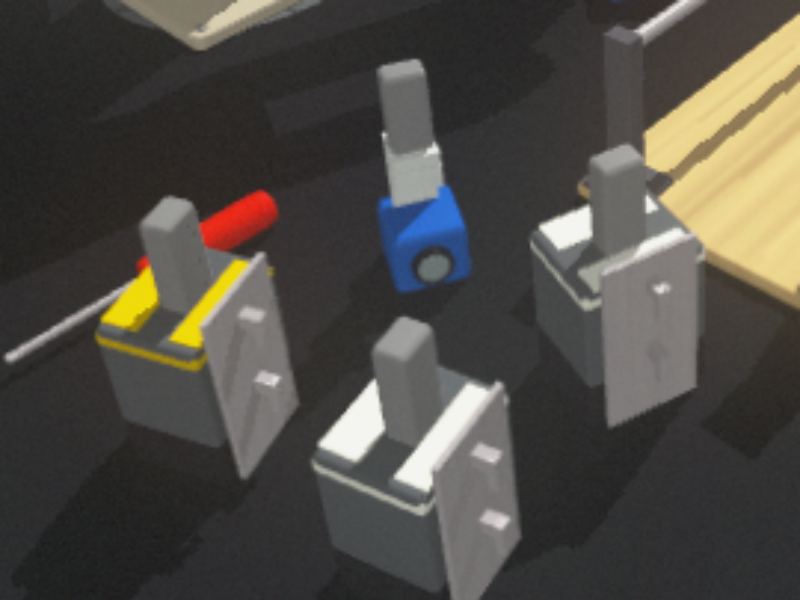

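View pics/crop1.png

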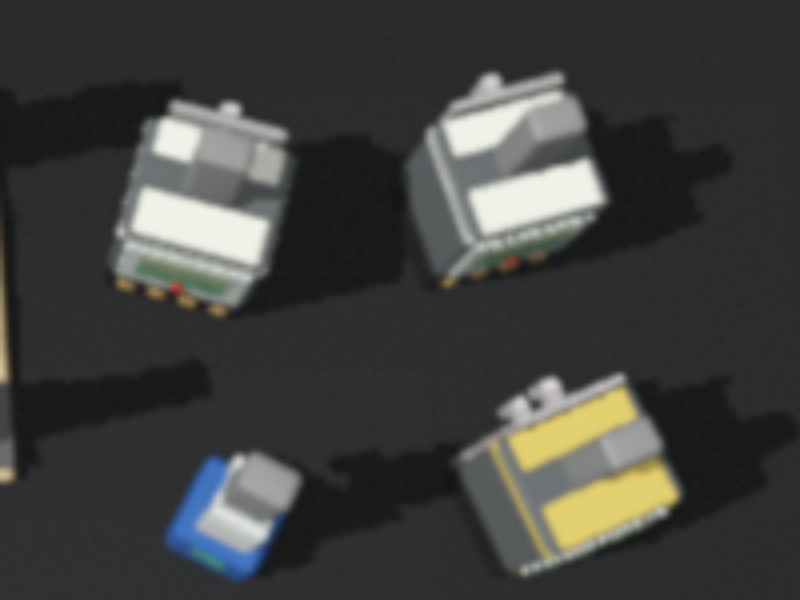

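View pics/crop2.png

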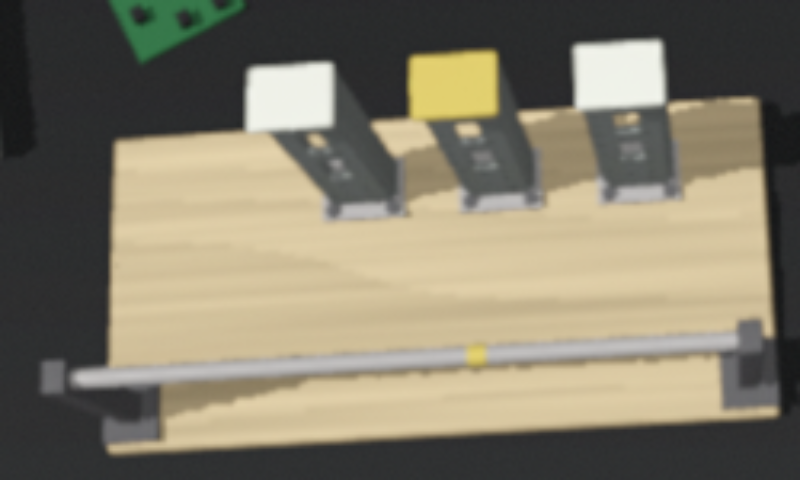

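View pics/crop3.png

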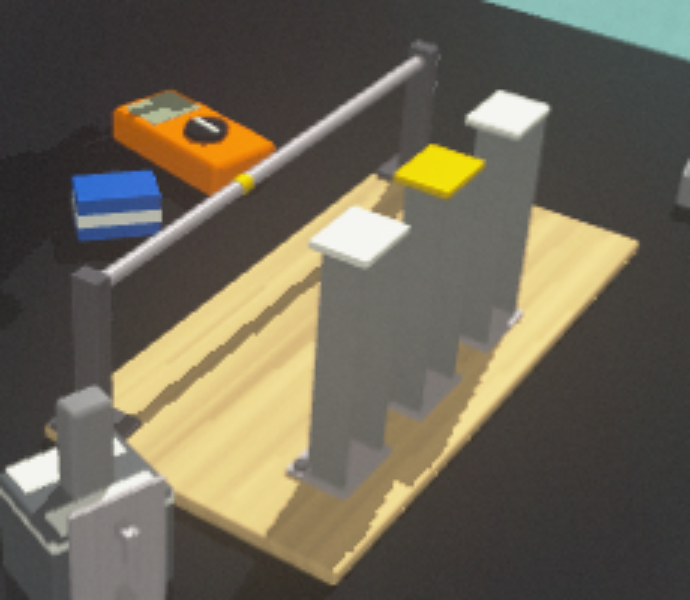

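```bash
cat >> h.py <<'E'
def proj(c,P):
    P=np.atleast_2d(P)
    rv,_=cv2.Rodrigues(c['R'])
    return cv2.projectPoints(P.astype(float),rv,np.array(c['t'],float),c['camera_matrix'],np.array([c['k1'],0,0,0.]))[0][:,0]
def Rz(a): return np.array([[np.cos(a),-np.sin(a),0],[np.sin(a),np.cos(a),0],[0,0,1]])
E
cat > stand.py <<'E'
from h import *
from scipy.optimize import least_squares
top=cam('top'); sc=cam('scene')
T=[];S=[]
ks=[.1,0,-.1]
tb=[[(247,132),(335,127),(246,68),(334,62)],[(416,118),(499,112),(410,57),(496,50)],[(578,109),(665,105),(574,45),(662,40)]]
sb=[[(466,113),(498,91),(549,106),(515,138)],[(397,178),(437,146),(485,163),(445,196)],[(311,243),(353,208),(410,230),(366,265)]]
# entries: (cam, pixel, kind, coords)
E_=[]
for k,t,s in zip(ks,tb,sb):
    for p,(e,sg) in zip(t,[(0,1),(0,-1),(1,1),(1,-1)]): E_.append(('t',p,'b',(e,k+sg*.026)))
    for p,(e,sg) in zip(s,[(0,-1),(0,1),(1,1),(1,-1)]): E_.append(('s',p,'b',(e,k+sg*.026)))
E_.append(('t',(476,355),'f',(-.14,0,.125)));E_.append(('s',(246,184),'f',(-.14,0,.127)))
E_.append(('t',(738,341),'f',(-.14,-.162,.125)))
for p,e,y in [((109,452),0,.24),((778,413),0,-.24),((115,140),1,.24),((760,98),1,-.24)]: E_.append(('t',p,'base',(e,y)))
for p,e,y in [((330,583),1,-.24),((637,243),1,.24)]: E_.append(('s',p,'base',(e,y)))
px=np.array([ (np.array(e[1])/3.2+[100,110]) if e[0]=='t' else np.array(e[1])/3+[290,150] for e in E_])
def res(q,full=False):
    x,y,a,bx,bax,zt,dtx,dty=q
    P=[]
    for c,p,k,v in E_:
        if k=='b': P.append((bx+.04*v[0],v[1],zt))
        elif k=='f': P.append(v)
        else: P.append((bax+.235*v[0],v[1],.012 if c=='t' else .006))
    W=np.array(P)@Rz(a).T+[x,y,0]
    o=np.array([proj(top if e[0]=='t' else sc,w+(np.array([dtx,dty,0]) if e[0]=='t' else 0))[0] for e,w in zip(E_,W)])
    return o-px if full else np.r_[(o-px).ravel(),(np.array([dtx,dty])/.002),(zt-.188)/.001]
r=least_squares(res,[.6,.2,0,0,-.17,.188,0,0],loss='soft_l1')
print(np.round(r.x,4)); print(np.round(res(r.x,True),1).tolist())
E
python3 stand.py
```

```text
[ 6.305e-01  1.626e-01  4.670e-02 -7.400e-03 -1.726e-01  1.875e-01
 -2.000e-04 -2.100e-03]
[[0.2, -0.3], [-1.0, -0.6], [0.9, 0.5], [-0.6, 0.4], [-0.2, 2.0], [0.4, 0.4], [0.8, 0.6], [1.3, -0.8], [-1.7, 0.5], [-0.8, 0.6], [-0.0, 0.2], [-0.3, 0.5], [-1.3, -0.6], [-1.7, -0.2], [0.6, 0.1], [1.4, -0.2], [-0.5, -0.1], [-0.6, -0.5], [-0.0, 0.5], [-0.6, 0.4], [-0.7, -0.2], [0.5, -0.4], [0.6, -0.9], [0.6, -0.0], [0.2, -0.3], [-1.3, -1.3], [-0.6, -0.6], [19.7, -0.2], [22.4, 0.1], [19.5, -0.7], [20.5, -0.8], [-14.4, 14.1], [-8.1, 8.6]]
```

```bash
sed -i 's/dtx,dty=q/dtx,dty,by=q/; s/v\[1\],.012 if/v[1]+by,.012 if/; s/.188,0,0\],loss/.188,0,0,.04],loss/' stand.py; python3 stand.py
python3 - <<'E'
from h import *
for n in('top','scene'):
    for q in ['stand','rail_mid','rail_mark','load_point']: manip
E
```

```text
[ 0.6311  0.1604  0.0462 -0.0075 -0.1709  0.1883 -0.0007 -0.0007  0.0486]
[[0.5, -0.5], [-0.7, -0.8], [1.1, 0.3], [-0.3, 0.2], [-0.5, 2.1], [0.1, 0.5], [0.6, 0.8], [1.1, -0.6], [-1.4, 0.3], [-0.5, 0.4], [0.3, -0.0], [0.0, 0.4], [-1.7, -0.4], [-2.0, -0.1], [0.3, 0.3], [1.1, 0.0], [-0.2, -0.3], [-0.2, -0.7], [0.4, 0.3], [-0.3, 0.2], [-1.1, 0.1], [0.0, -0.2], [0.2, -0.6], [0.1, 0.2], [0.5, -0.3], [-1.6, -0.9], [-0.2, -0.6], [-0.5, 0.2], [0.9, 0.6], [0.3, 0.1], [-0.1, -0.3], [0.6, -0.5], [0.1, 0.8]]
```

```bash
cat >> h.py <<'E'
from scipy.optimize import minimize
def box(x0,x1,y0,y1,z0,z1): return np.array([(x,y,z) for x in(x0,x1) for y in(y0,y1) for z in(z0,z1)])
METER=[box(-.036,.030,-.04,.04,-.14,-.035),box(.030,.034,-.03,.03,-.140,-.020),box(-.01,.01,-.014,.014,-.035,.025),
  box(.034,.0475,-.004,.004,-.057,-.036),box(.034,.0475,-.004,.004,-.107,-.086)]
HEAD=[box(-.025,.025,-.025,.025,-.131,-.086),box(-.01,.01,-.014,.014,-.031,.027),box(-.016,.016,-.012,.012,-.036,-.028),box(-.016,-.011,-.012,.012,-.09,-.03),box(.011,.016,-.012,.012,-.056,-.03)]
def render(c,model,q,s=4):
    x,y,a=q[:3]; z=q[3]
    m=np.zeros((480*s,640*s),np.uint8)
    for b in model:
        p=proj(c,b@Rz(a).T+[x,y,z]); h=cv2.convexHull(((p+.5)*s-.5).astype(np.float32)).round().astype(np.int32)
        cv2.fillConvexPoly(m,h,1)
    return cv2.resize(m.astype(np.float32),(640,480),interpolation=cv2.INTER_AREA)
def fit(cams,masks,model,q0,z,model_off=True):
    def cost(v):
        t=0
        for i,(c,m) in enumerate(zip(cams,masks)):
            r=render(c,model,(v[0],v[1],v[2],z),3); t+=np.abs(r-m).sum()/m.sum()
        return t
    best=None
    for da in (0,.3,-.3):
        s0=np.array([q0[0],q0[1],q0[2]+da])
        sim=np.array([s0,s0+[.02,0,0],s0+[0,.02,0],s0+[0,0,.2]])
        r=minimize(cost,s0,method='Nelder-Mead',options=dict(initial_simplex=sim,xatol=2e-4,fatol=1e-4,maxiter=150))
        if best is None or r.fun<best.fun: best=r
    return best
def ray(c,px):
    u=cv2.undistortPoints(np.array([[px]],float),c['camera_matrix'],np.array([c['k1'],0,0,0.]))[0,0]
    d=c['R'].T@np.array([u[0],u[1],1]); return -c['R'].T@c['t'],d
def atz(c,px,z):
    o,d=ray(c,px); return o+d*(z-o[2])/d[2]
E
cat > objs.py <<'E'
from h import *
C={n:cam(n) for n in('top','scene')}
def run(names):
    out={}
    for nm,cls,model,z in names:
        D={n:[d for d in manip.silhouettes(n,cls) if d['p']>.3] for n in C}
        for dt in D['top']:
            # approximate world from mask centre at z~.08
            p=atz(C['top'],dt['pixel'],.09)
            bs=None
            for ds in D['scene']:
                e=np.linalg.norm(atz(C['scene'],ds['pixel'],.09)[:2]-p[:2])
                if bs is None or e<bs[0]: bs=(e,ds)
            cams=[C['top']];ms=[dt['mask']]
            if bs and bs[0]<.05: cams.append(C['scene']);ms.append(bs[1]['mask'])
            ms=[m.astype(np.float32) for m in ms]
            r=fit(cams,ms,model,(p[0],p[1],0),z)
            rs=[fit([c],[m],model,r.x,z).x.round(4).tolist() for c,m in zip(cams,ms)]
            print(nm,round(dt['p'],2),r.x.round(4),round(r.fun,3),'single',rs)
M=[('ref','ref_meter_handle',METER,.14),('test','test_meter1_handle',METER,.14),('head','head_grip',HEAD,.131)]
import sys
if __name__=='__main__':
    w=sys.argv[1:] ; run([m for m in M if not w or m[0] in w])
E
python3 objs.py
```

```text
ref 0.81 [ 0.4587 -0.3274  0.4228] 0.138 single [[0.4577, -0.3279, 0.4088], [0.4585, -0.3264, 0.4582]]
ref 0.43 [0.575  0.3567 0.2555] 0.896 single [[0.5902, 0.3553, 0.2317]]
test 0.77 [ 0.6222 -0.304   0.295 ] 0.122 single [[0.6223, -0.3043, 0.2969], [0.6215, -0.3021, 0.3286]]
head 0.75 [ 0.4433 -0.1533 -0.4856] 0.072 single [[0.4434, -0.1535, -0.5062]]
```

```bash
cat > go.py <<'E'
from h import *
import sys
def plan(x,y,z,jaw):  # jaw: yaw of tool y axis mod pi ; z TCP
    s=manip.sense(); R,_=cv2.Rodrigues(np.array(s['tcp_rot'],float))
    cur=np.arctan2(R[1,1],R[0,1]); d=(jaw-cur+np.pi/2)%np.pi-np.pi/2
    w=np.array([x,y,z])-s['tcp_pos']; 
    # turn about tool z (pointing down): world yaw change d => tool turn -d
    R2=R@Rz(-d)
    print('t',round(float(s['t']),2),'tcp',np.round(s['tcp_pos'],4),'jawyaw',round(cur,3),'j6',round(float(s['joint_positions'][5]),2),'j1',round(float(s['joint_positions'][0]),2),'w',round(float(s['gripper_width']),4),'F',np.round(s['wrist_force'],1))
    print(' turn',round(-d,3),' shift(now axes)',np.round(R.T@w,4),' shift(after turn)',np.round(R2.T@w,4),'tilt',np.round(R[2],3))
if __name__=='__main__': plan(*map(float,sys.argv[1:5]))
E
python3 go.py .61 -.13 .3 1.35; python3 objs.py test
python3 - <<'E'
from h import *
for n in('top','scene'): print(n,[(d['pixel'],d['p'],d['mask'].sum()) for d in manip.silhouettes(n,'test_meter2_handle')])
E
```

```text
t 2.0 tcp [0.1512 0.5806 0.2186] jawyaw 1.316 j6 -0.09 j1 1.23 w 0.0923 F [ 0.6  0.3 -0.4]
 turn -0.034  shift(now axes) [-0.6231 -0.5721 -0.0814]  shift(after turn) [-0.6033 -0.5929 -0.0814] tilt [ 0.  0. -1.]
test 0.68 [ 0.622  -0.3036  0.2936] 0.1 single [[0.622, -0.3038, 0.2731], [0.6222, -0.3038, 0.3206]]
top [([390.2, 173.3], 0.8, np.int64(1829))]
scene [([317.7, 330.9], 0.83, np.int64(3948))]
```

Run:
```python
from h import *
C={n:cam(n) for n in('top','scene')}
ds={n:manip.silhouettes(n,'test_meter2_handle') for n in C}
for n in C: print(n,[(np.round(d['pixel']),round(d['p'],2)) for d in ds[n]])
M=[];cs=[]
for n,ref in(('top',(390,172)),('scene',(318,331))):
    for d in ds[n]:
        if np.hypot(*(np.array(d['pixel'])-ref))<15: M.append(d['mask'].astype(np.float32));cs.append(C[n]);break
r=fit(cs,M,METER,(.61,-.13,-.25),.14);print(len(M),r.x,r.fun)
for c,m in zip(cs,M): q=fit([c],[m],METER,r.x,.14);print(q.x,q.fun)
```

```text
top [(array([390., 176.]), 0.89)]
scene [(array([316., 334.]), 0.88)]
2 [ 0.6071261  -0.13887484 -0.31836288] 0.12715965509414673
[ 0.60658723 -0.13911261 -0.31330238] 0.06404408812522888
[ 0.60709304 -0.14003624 -0.37710209] 0.0567018985748291
```

Emit:
carry_out(xyz=[[-0.02,0,-0.04],[-0.04,-0.02,-0.04],[-0.04,-0.035,0],[-0.04,-0.037,0],[-0.04,-0.037,0]], turn=[0,0,0,0,0], fingers=0, force=30)

```text
t: 2.92
tcp_pos: [0.2618, 0.4498, 0.2845]
tcp_rot: [0.398, 3.115, 0.002]
wrist_force: [0.2, -0.4, 0.6]
gripper_width: 0.0645
```

Emit:
carry_out(xyz=[[-0.04,-0.037,0],[-0.04,-0.037,0],[-0.04,-0.037,0],[-0.04,-0.037,0],[-0.04,-0.037,0]], turn=[0,0,0,0,0])

```text
t: 3.33
tcp_pos: [0.374, 0.2736, 0.284]
tcp_rot: [0.399, 3.115, 0.001]
wrist_force: [1.1, -1.2, -0.1]
gripper_width: 0.0465
```

Emit:
carry_out(xyz=[[-0.04,-0.037,0],[-0.04,-0.037,0],[-0.04,-0.037,0],[-0.04,-0.037,0],[-0.02,-0.02,0]], turn=[0,0,0,0,0])

```text
t: 3.75
tcp_pos: [0.4789, 0.1075, 0.2838]
tcp_rot: [0.402, 3.115, -0.001]
wrist_force: [-1.0, 0.3, -0.2]
gripper_width: 0.0466
```

```bash
python3 go.py .607 -.139 .26 1.25
```

```text
t 3.75 tcp [0.4789 0.1075 0.2838] jawyaw 1.314 j6 -1.2 j1 0.12 w 0.0466 F [-1.   0.3 -0.2]
 turn 0.064  shift(now axes) [-0.1864 -0.2059  0.0241]  shift(after turn) [-0.1993 -0.1935  0.0241] tilt [-0.001 -0.    -1.   ]
```

Emit:
carry_out(xyz=[[0,0,0],[-0.033,-0.032,0],[-0.033,-0.032,0],[-0.033,-0.032,0],[-0.033,-0.032,0]], turn=[0.064,0,0,0,0])

```text
t: 4.17
tcp_pos: [0.5554, -0.0387, 0.2839]
tcp_rot: [0.498, 3.101, 0.0]
wrist_force: [0.7, 1.0, 1.0]
gripper_width: 0.0465
```

Emit:
carry_out(xyz=[[-0.033,-0.032,0],[-0.033,-0.032,0],[0,0,0],[0,0,0]], turn=[0,0,0,0])

```text
t: 4.5
tcp_pos: [0.5935, -0.113, 0.2823]
tcp_rot: [-0.504, -3.099, -0.0]
wrist_force: [-0.1, 0.8, -0.0]
gripper_width: 0.0462
```

```bash
python3 go.py .607 -.139 .122 1.25; python3 objs.py test
python3 - <<'E'
from h import *
a=save('scene','s1.png')['color'];b=save('top','t1.png')['color']
cv2.imwrite('pics/c1.png',np.hstack([cv2.resize(a[160:400,140:460],(400,300)),cv2.resize(b[90:270,320:560],(400,300))]))
E
```

```text
t 4.5 tcp [ 0.5935 -0.113   0.2823] jawyaw 1.249 j6 -1.52 j1 -0.27 w 0.0462 F [-0.1  0.8 -0. ]
 turn -0.001  shift(now axes) [-0.0214 -0.0203  0.1603]  shift(after turn) [-0.0213 -0.0204  0.1603] tilt [ 0.002 -0.    -1.   ]
test 0.66 [ 0.617  -0.2548  0.7962] 9.465 single [[0.6254, -0.2414, 0.8376]]
```

View pics/c1.png

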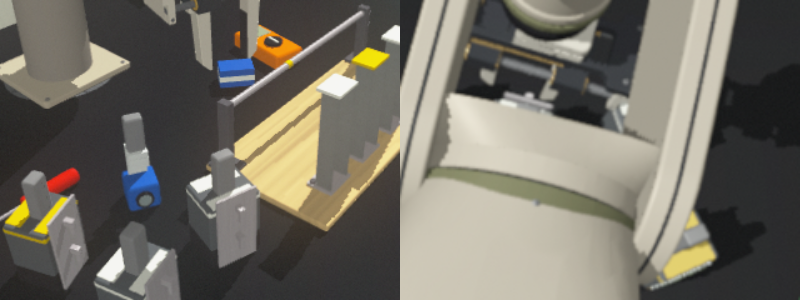

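Run:
```python
from h import *
c=cam('scene');print(proj(c,np.array([[.5935,-.113,.282],[.607,-.139,.14],[.607,-.139,.165]])))
print([(np.round(d['pixel']),round(d['p'],2)) for d in manip.pinpoint('scene','test_meter1_handle')])
```

```text
[[320.36140552 210.33171722]
 [317.91121003 294.84244586]
 [317.47855121 282.77268681]]
[(array([245., 359.]), 0.66)]
```

Emit:
carry_out(xyz=[[-0.0213,-0.0204,0],[0,0,0.03],[0,0,0.03],[0,0,0],[0,0,0]], turn=[0,0,0,0,0], fingers=0.4)

```text
t: 5.32
tcp_pos: [0.6057, -0.136, 0.222]
tcp_rot: [-0.497, -3.097, -0.001]
wrist_force: [0.4, 0.1, 0.8]
gripper_width: 0.0648
```

```bash
python3 go.py .607 -.139 .122 1.25
python3 - <<'E'
from h import *
a=save('scene','s2.png')['color']
cv2.imwrite('pics/c2.png',cv2.resize(a[180:400,200:440],(654,600)))
E
```

```text
t 5.32 tcp [ 0.6057 -0.136   0.222 ] jawyaw 1.253 j6 -1.56 j1 -0.3 w 0.0648 F [0.4 0.1 0.8]
 turn 0.003  shift(now axes) [-0.0026 -0.0024  0.1   ]  shift(after turn) [-0.0026 -0.0024  0.1   ] tilt [ 0.005 -0.    -1.   ]
```

View pics/c2.png

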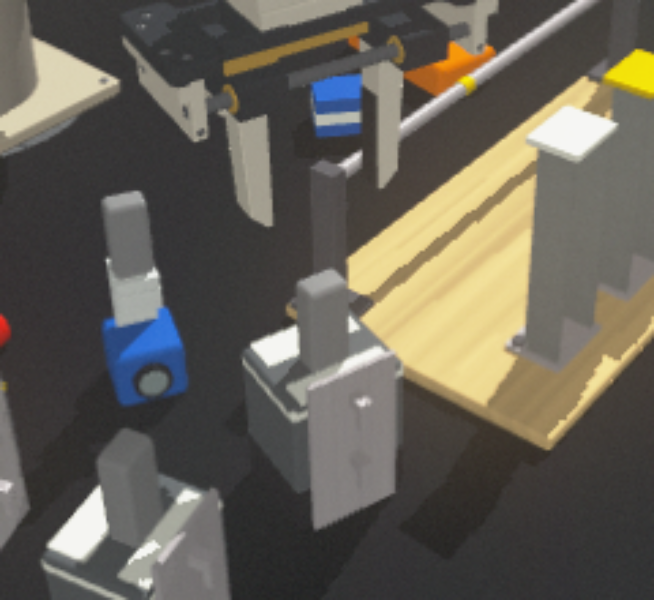

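Emit:
carry_out(xyz=[[-0.0026,-0.0024,0.02],[0,0,0.03],[0,0,0.03],[0,0,0.02],[0,0,0]], turn=[0,0,0,0,0])

```text
t: 5.78
tcp_pos: [0.6072, -0.1391, 0.121]
tcp_rot: [-0.497, -3.097, -0.001]
wrist_force: [-0.7, 0.5, -0.2]
gripper_width: 0.0654
```

```bash
python3 go.py .607 -.139 .122 1.25
python3 - <<'E'
from h import *
a=save('scene','s3.png')['color']
cv2.imwrite('pics/c3.png',cv2.resize(a[180:400,200:440],(654,600)))
E
```

```text
t 5.78 tcp [ 0.6072 -0.1391  0.121 ] jawyaw 1.252 j6 -1.56 j1 -0.31 w 0.0654 F [-0.7  0.5 -0.2]
 turn 0.002  shift(now axes) [ 0.0003  0.     -0.001 ]  shift(after turn) [ 0.0003  0.     -0.001 ] tilt [ 0.005 -0.    -1.   ]
```

View pics/c3.png

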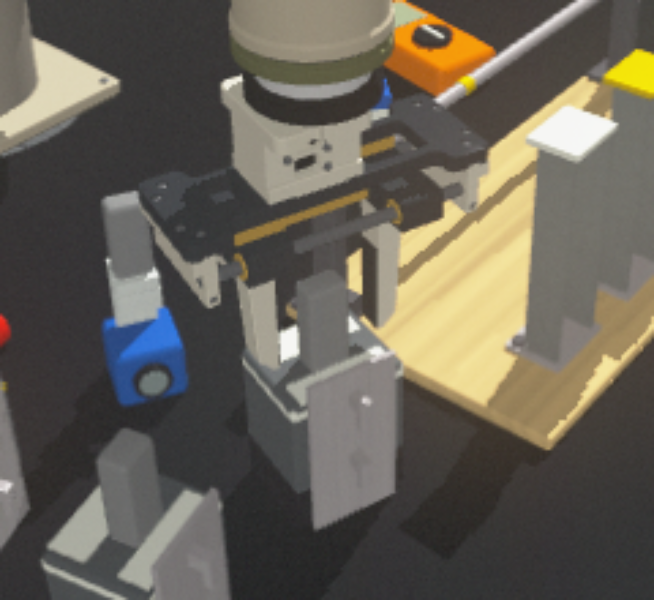

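Run:
```python
from h import *
c=cam('scene');
for z in(.121,.14,.165): print(proj(c,np.array([[.607,-.139,z]])))
R=Rz(-.318); t=np.array([.6072,-.139,0])
print((proj(c,(np.array([[x,y,z] for z in(.105,.165) for x in(-.01,.01) for y in (-.014,.014)])@R.T+t))-[200,180])*654/240)
```

```text
[[318.23049883 303.7275548 ]]
[[317.91121003 294.84244586]]
[[317.47855121 282.77268681]]
[[295.28317032 355.73641438]
 [334.87648973 340.17858894]
 [311.01637926 374.71742168]
 [351.10079717 358.60992386]
 [291.3291999  278.84870328]
 [332.66888399 263.69672848]
 [307.67506172 297.2410265 ]
 [349.55691797 281.52824229]]
```

Emit:
carry_out(xyz=[[0,0,0],[0,0,0],[0,0,0],[0,0,0],[0,0,0]], turn=[0,0,0,0,0], fingers=-1, force=50)

```text
t: 6.3
tcp_pos: [0.6094, -0.1401, 0.1246]
tcp_rot: [0.498, 3.101, -0.0]
wrist_force: [-0.3, 0.4, -0.4]
gripper_width: 0.0365
```

Emit:
carry_out(xyz=[[0,0,0],[0,0,0],[0,0,-0.005],[0,0,-0.015],[0,0,0]], turn=[0,0,0,0,0])

```text
t: 6.72
tcp_pos: [0.6096, -0.1403, 0.1457]
tcp_rot: [0.498, 3.1, -0.001]
wrist_force: [0.2, -0.8, -3.1]
gripper_width: 0.028
```

```bash
python3 go.py .607 -.139 .122 1.25
```

```text
t 6.72 tcp [ 0.6096 -0.1403  0.1457] jawyaw 1.252 j6 -1.56 j1 -0.31 w 0.028 F [ 0.2 -0.8 -3.1]
 turn 0.002  shift(now axes) [0.0029 0.0004 0.0237]  shift(after turn) [0.0029 0.0004 0.0237] tilt [-0.002 -0.    -1.   ]
```

Emit:
carry_out(xyz=[[0,0,-0.04],[0,0,-0.04],[0,0,-0.04],[0,0,-0.04],[0,0,-0.025]], turn=[-0.07,-0.075,-0.075,-0.075,-0.07])

```text
t: 7.13
tcp_pos: [0.6096, -0.1403, 0.3333]
tcp_rot: [-0.078, 3.136, -0.003]
wrist_force: [0.6, 0.2, -3.6]
gripper_width: 0.0279
```

```bash
python3 go.py .572 .058 .33 1.617
```

```text
t 7.13 tcp [ 0.6096 -0.1403  0.3333] jawyaw 1.621 j6 -1.93 j1 -0.31 w 0.0279 F [ 0.6  0.2 -3.6]
 turn 0.004  shift(now axes) [0.0277 0.1999 0.0028]  shift(after turn) [0.0284 0.1998 0.0028] tilt [-0.004 -0.002 -1.   ]
```

Emit:
carry_out(xyz=[[0.005,0.02,0],[0.006,0.03,0],[0.006,0.03,0],[0.006,0.03,0],[0.005,0.03,0]], turn=[0,0,0,0,0])

```text
t: 7.55
tcp_pos: [0.5737, -0.0004, 0.3278]
tcp_rot: [0.072, -3.14, -0.0]
wrist_force: [-0.2, -0.6, -3.6]
gripper_width: 0.0276
```

Emit:
carry_out(xyz=[[0,0.03,0],[0,0.02,0],[0,0.01,0],[0,0,0],[0,0,0]], turn=[0,0,0,0,0])

```text
t: 7.97
tcp_pos: [0.5717, 0.0582, 0.3281]
tcp_rot: [0.074, -3.14, 0.001]
wrist_force: [-0.7, -0.3, -3.6]
gripper_width: 0.0276
```

```bash
cat > held.py <<'E'
# fit held object: mask by silhouettes nearest tcp
from objs import *
def held(cls,model,dz,q0=None):
    s=manip.sense(); x,y,z=s['tcp_pos']
    R,_=cv2.Rodrigues(np.array(s['tcp_rot'],float)); ja=np.arctan2(R[1,1],R[0,1])
    a=(ja-np.pi/2+np.pi/2)%np.pi-np.pi/2
    print('tcp',np.round(s['tcp_pos'],4),'yaw',round(a,3))
    for n in C:
        e=proj(C[n],np.array([[x,y,z+dz-.08]]))[0]
        for d in manip.silhouettes(n,cls):
            if np.hypot(*(np.array(d['pixel'])-e))<50:
                m=d['mask'].astype(np.float32)
                v=fit([C[n]],[m],model,(x,y,a),z+dz); print(n,round(d['p'],2),v.x.round(4),round(v.fun,3))
if __name__=='__main__': held({'ref':'ref_meter_handle','test':'test_meter1_handle','head':'head_grip'}[sys.argv[1]],HEAD if sys.argv[1]=='head' else METER,float(sys.argv[2]))
E
python3 held.py test .0154; python3 go.py .572 .058 .33 1.617
python3 - <<'E'
from h import *
a=save('scene','s4.png')['color']
cv2.imwrite('pics/c4.png',cv2.resize(a[100:360,240:500],(600,600)))
E
```

```text
tcp [0.5719 0.0572 0.3283] yaw 0.045
t 8.17 tcp [0.5719 0.0572 0.3285] jawyaw 1.615 j6 -1.6 j1 0.01 w 0.0277 F [-0.2  0.3 -4.5]
 turn -0.002  shift(now axes) [-0.0001  0.0008 -0.0015]  shift(after turn) [-0.0001  0.0008 -0.0015] tilt [ 0. -0. -1.]
```

View pics/c4.png

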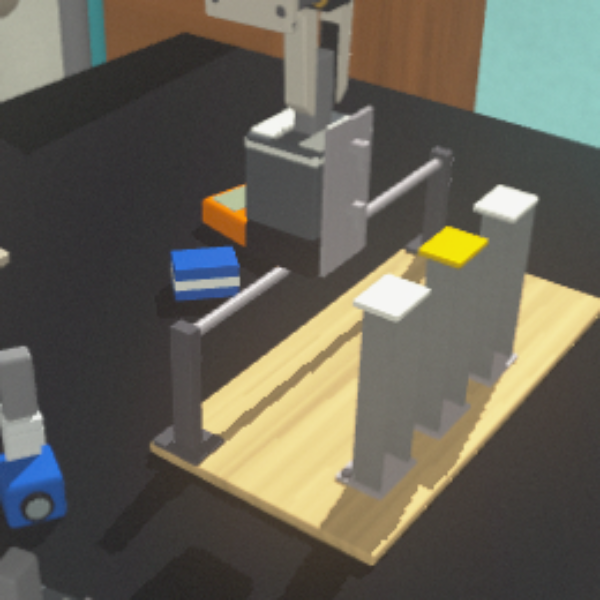

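```bash
cat > ov.py <<'E'
from h import *
import sys
def ov(n,items,crop,f,size):
    c=cam(n); a=c['color']; x0,y0,x1,y1=crop; 
    sx=size[0]/(x1-x0); b=cv2.resize(a[y0:y1,x0:x1],size,interpolation=cv2.INTER_CUBIC)
    for model,q in items:
        for bx in model:
            P=proj(c,bx@Rz(q[2]).T+[q[0],q[1],q[3]]); P=(P+.5-[x0,y0])*sx-.5
            for i in range(8):
                for j in range(i+1,8):
                    if bin(i^j).count('1')==1: cv2.line(b,tuple(P[i].round().astype(int).tolist()),tuple(P[j].round().astype(int).tolist()),(255,0,255),1)
    cv2.imwrite('pics/'+f,b)
ST=(.6311,.1604,.0462,0)
STAND=[box(-.0075,.0325,k-.026,k+.026,.185,.188) for k in(-.1,0,.1)]+[box(-.146,-.134,-.162,.262,.119,.131)]+[box(0,.005,k-.0075,k+.0075,h,h+.031) for k in(-.1,0,.1) for h in(.075,.125)]
def tip(dz):
    s=manip.sense(); x,y,z=s['tcp_pos'];R,_=cv2.Rodrigues(np.array(s['tcp_rot'],float)); ja=np.arctan2(R[1,1],R[0,1])
    return (x,y,ja%np.pi-np.pi/2,z+dz)
E
python3 - <<'E'
from ov import *
q=tip(.0154)
ov('scene',[(METER,q),(STAND,ST)],(280,100,500,300),'c5.png',(660,600))
print([(np.round(d['pixel']),d['p']) for d in manip.silhouettes('scene','test_meter1_handle')])
ov('top',[(METER,q),(STAND,ST)],(90,100,400,270),'c6.png',(800,439))
E
```

```text
[(array([250., 394.]), 0.59), (array([175., 351.]), 0.37)]
```

View pics/c5.png

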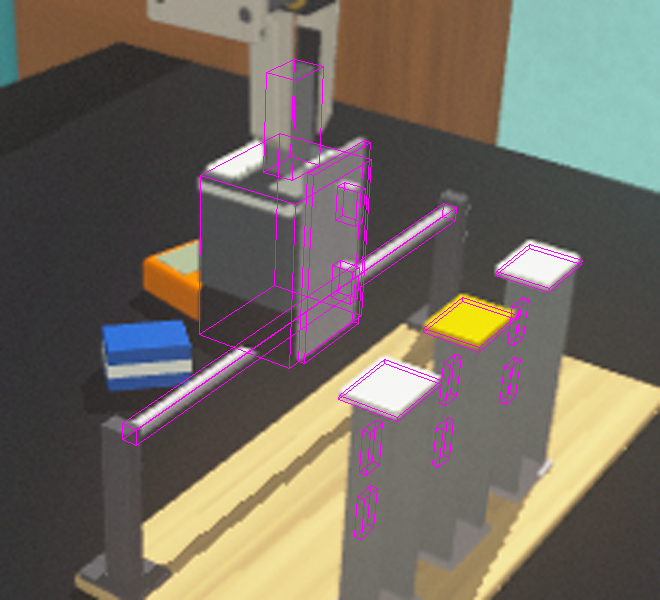

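View pics/c6.png

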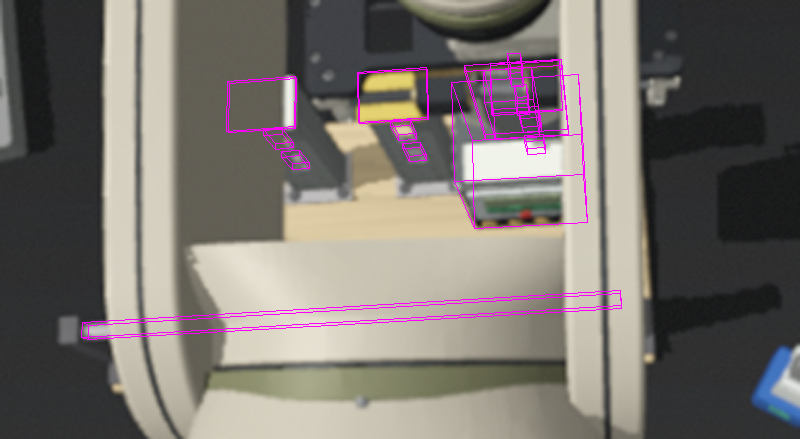

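Emit:
carry_out(xyz=[[0,0,0.035],[0,0,0.035],[0,0,0.035],[0,0,0.035],[0,0,0.015]], turn=[0,0,0,0,0])

```text
t: 8.78
tcp_pos: [0.5688, 0.0582, 0.1678]
tcp_rot: [0.072, -3.134, -0.0]
wrist_force: [-1.3, -0.2, -4.9]
gripper_width: 0.028
```

Emit:
carry_out(xyz=[[0,0,0],[0,0,0],[0,0,0]], turn=[0,0,0])

```text
t: 9.03
tcp_pos: [0.573, 0.0584, 0.1759]
tcp_rot: [-0.072, 3.138, -0.0]
wrist_force: [-0.1, -0.3, -3.5]
gripper_width: 0.0282
```

```bash
python3 go.py .5758 .0577 .1716 1.617;python3 - <<'E'
from ov import *
q=tip(.0154)
ov('scene',[(METER,q),(STAND,ST)],(300,140,500,320),'c7.png',(660,594))
ov('top',[(METER,q),(STAND,ST)],(160,100,360,250),'c8.png',(800,600))
E
```

```text
t 9.03 tcp [0.573  0.0584 0.1759] jawyaw 1.617 j6 -1.6 j1 0.01 w 0.0282 F [-0.1 -0.3 -3.5]
 turn -0.0  shift(now axes) [-0.0027 -0.0008  0.0043]  shift(after turn) [-0.0027 -0.0008  0.0043] tilt [-0.003 -0.    -1.   ]
```

View pics/c7.png

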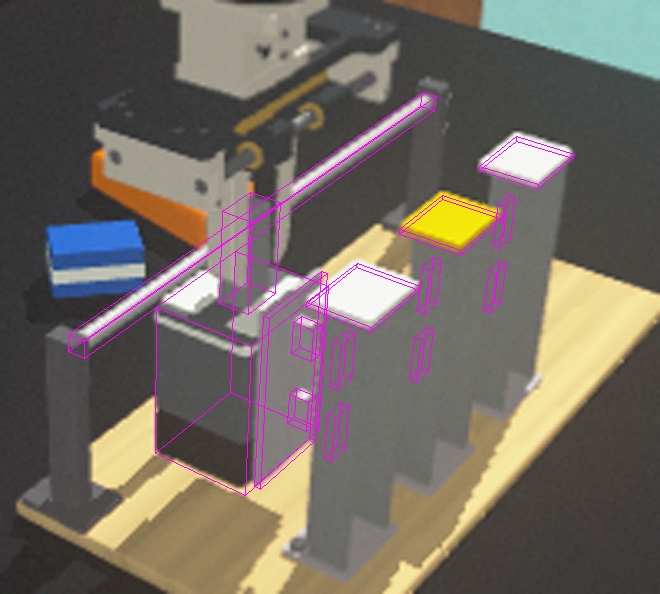

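View pics/c8.png

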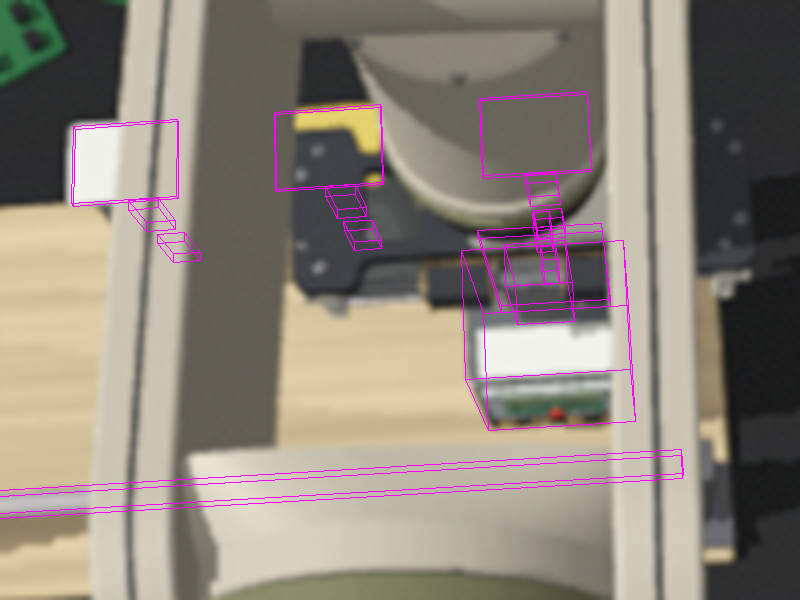

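Emit:
carry_out(xyz=[[-0.003,-0.0008,0.004],[0,0,0],[0,0,0],[0,0,0]], turn=[0,0,0,0])

```text
t: 9.47
tcp_pos: [0.5749, 0.0578, 0.1699]
tcp_rot: [-0.073, 3.141, -0.0]
wrist_force: [-0.4, 0.1, -4.2]
gripper_width: 0.0279
```

Emit:
carry_out(xyz=[[-0.005,0,0],[-0.005,0,0],[-0.005,0,0],[0,0,0],[0,0,0]], turn=[0,0,0,0,0])

```text
t: 9.88
tcp_pos: [0.5901, 0.0586, 0.1695]
tcp_rot: [0.073, -3.141, -0.0]
wrist_force: [-0.2, -0.0, -4.4]
gripper_width: 0.0277
```

```bash
python3 go.py .6018 .0589 .1716 1.617
```

```text
t 9.88 tcp [0.5901 0.0586 0.1695] jawyaw 1.617 j6 -1.6 j1 0.01 w 0.0277 F [-0.2 -0.  -4.4]
 turn -0.0  shift(now axes) [-0.0117 -0.0002 -0.0021]  shift(after turn) [-0.0117 -0.0002 -0.0021] tilt [ 0.  0. -1.]
```

Emit:
carry_out(xyz=[[0,0,-0.002],[-0.003,0,0],[-0.003,0,0],[0,0,0]], turn=[0,0,0,0])

```text
t: 10.22
tcp_pos: [0.5963, 0.0588, 0.1719]
tcp_rot: [-0.072, 3.14, 0.0]
wrist_force: [0.6, 0.3, -4.2]
gripper_width: 0.0282
```

Emit:
carry_out(xyz=[[-0.003,0,0],[-0.002,0,0],[0,0,0]], turn=[0,0,0])

```text
t: 10.47
tcp_pos: [0.6011, 0.0591, 0.1717]
tcp_rot: [-0.073, 3.14, 0.0]
wrist_force: [-0.1, -0.6, -5.0]
gripper_width: 0.0279
```

Emit:
carry_out(xyz=[[-0.002,0,0],[-0.002,0,0],[0,0,0]], turn=[0,0,0])

```text
t: 10.72
tcp_pos: [0.604, 0.0592, 0.1715]
tcp_rot: [0.072, -3.138, 0.0]
wrist_force: [-4.3, -0.2, -2.5]
gripper_width: 0.0281
```

Emit:
carry_out(xyz=[[0.001,0,0.004],[0,0,0.004],[0,0,0],[0,0,0]], turn=[0,0,0,0])

```text
t: 11.05
tcp_pos: [0.6036, 0.0592, 0.163]
tcp_rot: [0.073, -3.14, -0.0]
wrist_force: [-0.7, 0.4, -5.5]
gripper_width: 0.0278
```

Emit:
carry_out(xyz=[[0,0,0.004],[0,0,0.003],[0,0,0],[0,0,0]], turn=[0,0,0,0])

```text
t: 11.38
tcp_pos: [0.6036, 0.0592, 0.1562]
tcp_rot: [0.073, -3.14, -0.0]
wrist_force: [-1.1, 0.1, -5.5]
gripper_width: 0.0278
```

Emit:
carry_out(xyz=[[0,0,0.002],[0,0,0.002],[0,0,0],[0,0,0]], turn=[0,0,0,0])

```text
t: 11.72
tcp_pos: [0.6038, 0.0592, 0.1536]
tcp_rot: [-0.073, 3.14, -0.0]
wrist_force: [-6.1, 0.2, 2.7]
gripper_width: 0.0279
```

Emit:
carry_out(xyz=[[0,0,0.002],[0,0,0],[0,0,0]], turn=[0,0,0])

```text
t: 11.97
tcp_pos: [0.6039, 0.0592, 0.1535]
tcp_rot: [-0.073, 3.14, -0.0]
wrist_force: [-12.0, -0.3, 13.4]
gripper_width: 0.028
```

Emit:
carry_out(xyz=[[0,0,0],[0,0,0],[0,0,0],[0,0,0],[0,0,0]], turn=[0,0,0,0,0], fingers=0.1)

```text
t: 12.38
tcp_pos: [0.604, 0.0592, 0.1507]
tcp_rot: [-0.073, 3.14, -0.0]
wrist_force: [0.2, 0.1, -0.5]
gripper_width: 0.0505
```

Emit:
carry_out(xyz=[[0,0,-0.015],[0,0,-0.03],[0,0,-0.04],[0,0,-0.04],[0,0,-0.03]], turn=[0,0,0,0,0])

```text
t: 12.8
tcp_pos: [0.6042, 0.0592, 0.3093]
tcp_rot: [-0.073, 3.138, 0.0]
wrist_force: [0.5, -0.4, 0.4]
gripper_width: 0.0513
```

```bash
python3 go.py .5 -.25 .3 1.617;python3 - <<'E'
from ov import *
def seat(k): 
    p=Rz(ST[2])@np.array([-.037,k,.17])+[ST[0],ST[1],0]; return (p[0],p[1],ST[2],p[2])
ov('scene',[(METER,seat(-.1)),(STAND,ST)],(300,140,500,320),'c9.png',(660,594))
E
python3 objs.py
```

```text
t 12.8 tcp [0.6042 0.0592 0.3093] jawyaw 1.617 j6 -1.6 j1 0.01 w 0.0513 F [ 0.5 -0.4  0.4]
 turn -0.0  shift(now axes) [ 0.1184 -0.3041  0.009 ]  shift(after turn) [ 0.1184 -0.3041  0.009 ] tilt [-0.003 -0.    -1.   ]
ref 0.87 [ 0.4575 -0.3266  0.4241] 0.159 single [[0.4574, -0.3273, 0.3928], [0.4583, -0.3266, 0.5447]]
test 0.78 [ 0.6223 -0.3041  0.2943] 0.131 single [[0.6229, -0.3046, 0.2746], [0.6211, -0.3026, 0.3701]]
head 0.66 [ 0.4425 -0.153  -0.5338] 0.206 single [[0.4425, -0.153, -0.5338], [0.4398, -0.1514, -0.5136]]
```

View pics/c9.png

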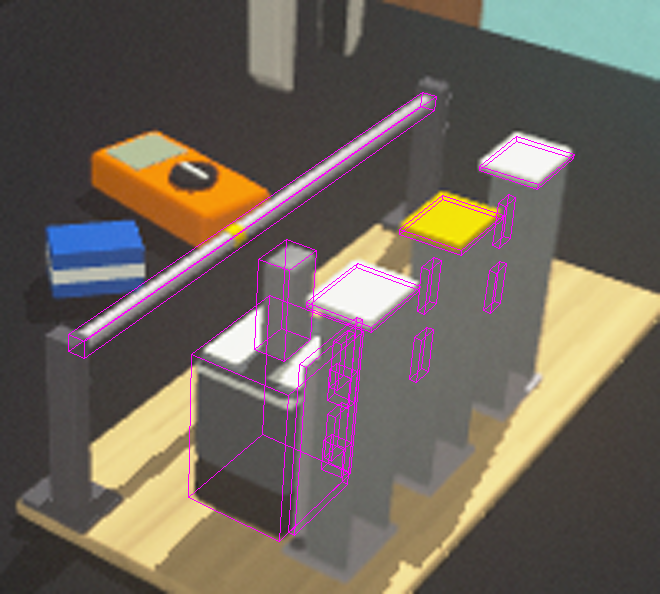

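Emit:
carry_out(xyz=[[0,0,0],[0,0,0],[0,0,0],[0,0,0],[0,0,0]], turn=[0.125,0.125,0.125,0.125,0.125])

```text
t: 13.67
tcp_pos: [0.6033, 0.0592, 0.3044]
tcp_rot: [-0.905, -3.006, 0.001]
wrist_force: [-0.1, -0.3, -0.6]
gripper_width: 0.0512
```

Emit:
carry_out(xyz=[[0,0,0],[0,0,0],[0,0,0],[0,0,0],[0,0,0]], turn=[0.125,0.125,0.125,0.125,0.125])

```text
t: 14.08
tcp_pos: [0.6033, 0.0592, 0.3043]
tcp_rot: [-1.786, -2.583, 0.002]
wrist_force: [0.1, -0.3, -0.4]
gripper_width: 0.0508
```

Emit:
carry_out(xyz=[[0,0,0],[0,0,0],[0,0,0],[0,0,0],[0,0,0]], turn=[0.125,0.125,0.125,0.125,0.125])

```text
t: 14.5
tcp_pos: [0.6033, 0.0591, 0.3043]
tcp_rot: [-2.494, -1.909, 0.003]
wrist_force: [0.6, -0.1, -0.1]
gripper_width: 0.051
```

Emit:
carry_out(xyz=[[0,0,0],[0,0,0],[0,0,0],[0,0,0],[0,0,0]], turn=[0.125,0.125,0.125,0.125,0.125])

```text
t: 14.92
tcp_pos: [0.6033, 0.0592, 0.3043]
tcp_rot: [-2.96, -1.05, 0.003]
wrist_force: [0.5, 0.5, -0.8]
gripper_width: 0.051
```

Emit:
carry_out(xyz=[[0,0,0],[0,0,0],[0,0,0],[0,0,0]], turn=[0.125,0.125,0.125,0.013])

```text
t: 15.25
tcp_pos: [0.6033, 0.0592, 0.3044]
tcp_rot: [-3.108, -0.46, 0.003]
wrist_force: [0.4, -0.5, -1.1]
gripper_width: 0.0509
```

```bash
python3 go.py .6225 -.304 .3 1.871
```

```text
t 15.25 tcp [0.6033 0.0592 0.3044] jawyaw -1.277 j6 1.29 j1 0.01 w 0.0509 F [ 0.4 -0.5 -1.1]
 turn -0.007  shift(now axes) [-0.0867  0.3532  0.0044]  shift(after turn) [-0.0891  0.3526  0.0044] tilt [-0.002 -0.001 -1.   ]
```

Emit:
carry_out(xyz=[[-0.005,0.02,0],[-0.009,0.036,0],[-0.009,0.036,0],[-0.009,0.036,0],[-0.009,0.036,0]], turn=[-0.007,0,0,0,0])

```text
t: 15.67
tcp_pos: [0.6136, -0.1109, 0.3049]
tcp_rot: [-3.103, -0.487, 0.002]
wrist_force: [-0.4, -0.1, -0.3]
gripper_width: 0.0511
```

Emit:
carry_out(xyz=[[-0.009,0.036,0],[-0.009,0.036,0],[-0.009,0.036,0],[-0.007,0.03,0],[-0.004,0.015,0]], turn=[0,0,0,0,0], fingers=0.4)

```text
t: 16.08
tcp_pos: [0.6231, -0.2708, 0.3041]
tcp_rot: [-3.104, -0.481, 0.003]
wrist_force: [0.1, 0.2, 0.2]
gripper_width: 0.0652
```

Emit:
carry_out(xyz=[[0,0,0],[0,0,0]], turn=[0,0])

```text
t: 16.25
tcp_pos: [0.6237, -0.2671, 0.3046]
tcp_rot: [-3.103, -0.481, 0.002]
wrist_force: [0.6, 1.3, 0.3]
gripper_width: 0.0654
```

```bash
python3 go.py .6225 -.304 .2 1.871
python3 - <<'E'
from ov import *
ov('scene',[(METER,(.6225,-.304,.30,.14))],(170,290,330,440),'c10.png',(640,600))
E
```

```text
t 16.25 tcp [ 0.6237 -0.2671  0.3046] jawyaw -1.263 j6 0.78 j1 -0.48 w 0.0654 F [0.6 1.3 0.3]
 turn 0.007  shift(now axes) [-0.0122  0.035   0.1046]  shift(after turn) [-0.012   0.0351  0.1046] tilt [-0.001 -0.002 -1.   ]
```

View pics/c10.png

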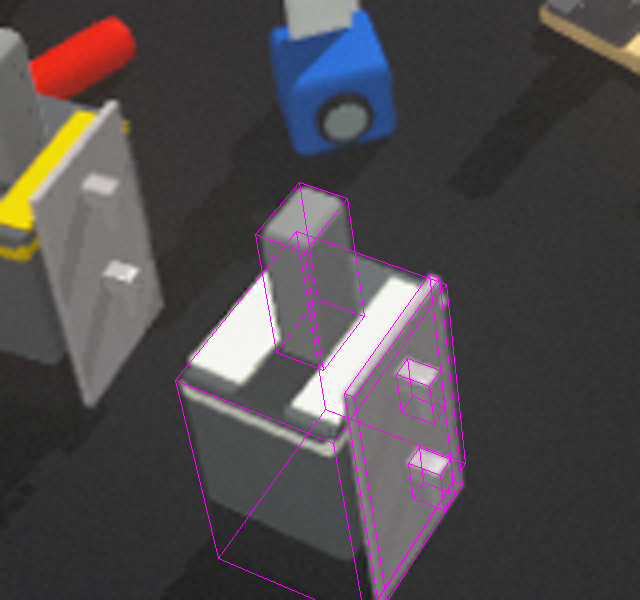

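Emit:
carry_out(xyz=[[-0.006,0.0175,0.02],[-0.006,0.0175,0.04],[0,0,0.03],[0,0,0.015],[0,0,0]], turn=[0.007,0,0,0,0])

```text
t: 16.72
tcp_pos: [0.621, -0.2996, 0.1969]
tcp_rot: [-3.1, -0.473, 0.011]
wrist_force: [-0.3, 0.2, -1.2]
gripper_width: 0.0651
```

Emit:
carry_out(xyz=[[0,0,0],[0,0,0]], turn=[0,0])

```text
t: 16.88
tcp_pos: [0.6242, -0.3019, 0.2052]
tcp_rot: [3.104, 0.472, 0.004]
wrist_force: [0.4, -0.2, -0.2]
gripper_width: 0.065
```

```bash
python3 go.py .622 -.304 .123 1.871
```

```text
t 16.88 tcp [ 0.6242 -0.3019  0.2052] jawyaw -1.269 j6 0.74 j1 -0.52 w 0.065 F [ 0.4 -0.2 -0.2]
 turn 0.002  shift(now axes) [-0.0029  0.0011  0.0822]  shift(after turn) [-0.0029  0.0012  0.0822] tilt [ 0.002  0.002 -1.   ]
```

Emit:
carry_out(xyz=[[-0.0029,0.0012,0.02],[0,0,0.025],[0,0,0.02],[0,0,0.01],[0,0,0]], turn=[0.002,0,0,0,0])

```text
t: 17.3
tcp_pos: [0.6202, -0.304, 0.1267]
tcp_rot: [-3.105, -0.467, 0.002]
wrist_force: [0.0, 1.0, -0.1]
gripper_width: 0.065
```

Emit:
carry_out(xyz=[[0,0,0.005],[0,0,0],[0,0,0]], turn=[0,0,0])

```text
t: 17.55
tcp_pos: [0.6216, -0.3053, 0.1248]
tcp_rot: [3.105, 0.466, 0.003]
wrist_force: [0.3, 0.5, 0.3]
gripper_width: 0.0652
```

```bash
python3 go.py .622 -.304 .123 1.871;  python3 - <<'E'
from ov import *
ov('scene',[],(170,240,330,390),'c11.png',(640,600))
E
```

```text
t 17.55 tcp [ 0.6216 -0.3053  0.1248] jawyaw -1.273 j6 0.74 j1 -0.53 w 0.0652 F [0.3 0.5 0.3]
 turn -0.002  shift(now axes) [ 0.0008 -0.0011  0.0018]  shift(after turn) [ 0.0008 -0.0011  0.0018] tilt [ 0.002  0.002 -1.   ]
```

View pics/c11.png

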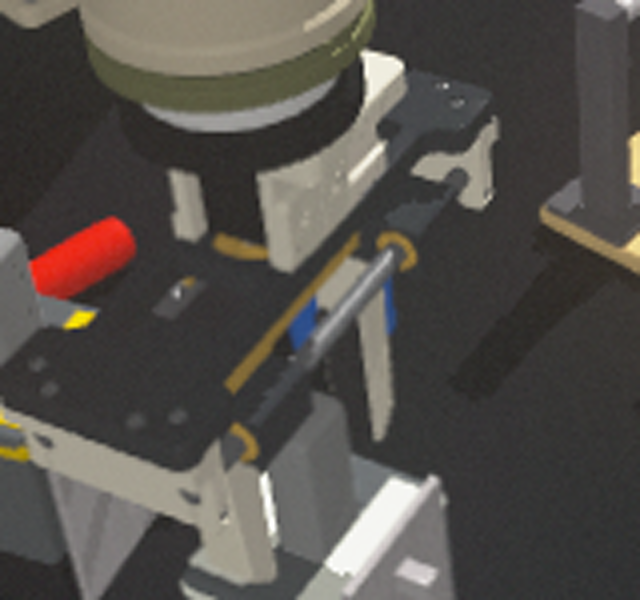

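Straddling the handle; I close now and lift.

Emit:
carry_out(xyz=[[0,0,0],[0,0,0],[0,0,0],[0,0,0],[0,0,0]], turn=[0,0,0,0,0], fingers=-1, force=50)

```text
t: 18.02
tcp_pos: [0.6206, -0.3049, 0.1229]
tcp_rot: [3.107, 0.466, 0.0]
wrist_force: [-0.7, -0.2, 0.1]
gripper_width: 0.0362
```

Emit:
carry_out(xyz=[[0,0,0],[0,0,0],[0,0,0]], turn=[0,0,0])

```text
t: 18.27
tcp_pos: [0.6205, -0.3046, 0.1226]
tcp_rot: [-3.106, -0.466, 0.001]
wrist_force: [-0.8, 1.0, 0.3]
gripper_width: 0.0275
```

Emit:
carry_out(xyz=[[0,0,-0.01],[0,0,-0.03],[0,0,-0.04],[0,0,-0.04],[0,0,-0.04]], turn=[0,0,0.08,0.08,0.09])

```text
t: 18.68
tcp_pos: [0.6199, -0.3045, 0.2839]
tcp_rot: [-3.14, -0.069, 0.003]
wrist_force: [1.1, -0.4, -4.4]
gripper_width: 0.0277
```

Emit:
carry_out(xyz=[[0,0,-0.03],[0,0,-0.018],[0,0,0],[0,0,0]], turn=[0,0,0,0])

```text
t: 19.02
tcp_pos: [0.621, -0.3052, 0.3317]
tcp_rot: [3.14, 0.075, 0.003]
wrist_force: [0.1, -0.9, -5.7]
gripper_width: 0.0276
```

```bash
python3 - <<'E'
from ov import *
for k in(0,.1): print(Rz(ST[2])@np.array([-.065,k,.187])+[ST[0],ST[1],0])
E
python3 go.py .561 .257 .33 1.617
```

```text
[0.56616936 0.15739807 0.187     ]
[0.561551   0.25729137 0.187     ]
t 19.02 tcp [ 0.621  -0.3052  0.3317] jawyaw -1.523 j6 0.99 j1 -0.53 w 0.0276 F [ 0.1 -0.9 -5.7]
 turn 0.002  shift(now axes) [-0.0331 -0.5644  0.001 ]  shift(after turn) [-0.0339 -0.5644  0.001 ] tilt [ 0.002  0.001 -1.   ]
```

Emit:
carry_out(xyz=[[-0.002,-0.02,-0.02],[-0.0035,-0.037,0],[-0.0035,-0.037,0],[-0.0035,-0.037,0],[-0.0035,-0.037,0]], turn=[0.002,0,0,0,0])

```text
t: 19.43
tcp_pos: [0.5953, -0.1361, 0.3468]
tcp_rot: [-3.139, -0.071, 0.009]
wrist_force: [1.2, 0.7, -5.5]
gripper_width: 0.0274
```

Emit:
carry_out(xyz=[[-0.0035,-0.037,0],[-0.0035,-0.037,0],[-0.0035,-0.037,0],[-0.0035,-0.037,0],[-0.0035,-0.037,0]], turn=[0,0,0,0,0])

```text
t: 19.85
tcp_pos: [0.5692, 0.0479, 0.3471]
tcp_rot: [-3.141, -0.072, 0.009]
wrist_force: [2.0, 0.7, -5.3]
gripper_width: 0.0277
```

```bash
python3 go.py .561 .257 .34 1.617
```

```text
t 19.85 tcp [0.5692 0.0479 0.3471] jawyaw -1.525 j6 1.52 j1 -0.01 w 0.0277 F [ 2.   0.7 -5.3]
 turn -0.001  shift(now axes) [ 0.0014 -0.2093  0.0071]  shift(after turn) [ 0.0015 -0.2093  0.0071] tilt [-0.005 -0.    -1.   ]
```

Emit:
carry_out(xyz=[[0,-0.037,0],[0,-0.037,0],[0,-0.037,0],[0,-0.035,0],[0,-0.03,0]], turn=[0,0,0,0,0])

```text
t: 20.27
tcp_pos: [0.5612, 0.2242, 0.3469]
tcp_rot: [3.14, 0.074, -0.009]
wrist_force: [1.1, -0.2, -5.6]
gripper_width: 0.028
```

Emit:
carry_out(xyz=[[0,-0.02,0],[0,-0.01,0],[0,0,0],[0,0,0]], turn=[0,0,0,0])

```text
t: 20.6
tcp_pos: [0.561, 0.2515, 0.3485]
tcp_rot: [3.139, 0.073, -0.005]
wrist_force: [0.1, 0.1, -4.7]
gripper_width: 0.0275
```

```bash
python3 go.py .5615 .2573 .17 1.617;python3 - <<'E'
from ov import *
q=tip(.0174)
ov('scene',[(METER,q),(STAND,ST)],(320,60,540,260),'c12.png',(660,600))
ov('top',[(METER,q),(STAND,ST)],(90,100,290,250),'c13.png',(800,600))
E
```

```text
t 20.6 tcp [0.561  0.2515 0.3485] jawyaw -1.524 j6 1.86 j1 0.34 w 0.0275 F [ 0.1  0.1 -4.7]
 turn 0.0  shift(now axes) [ 0.0014 -0.0061  0.1785]  shift(after turn) [ 0.0014 -0.0061  0.1785] tilt [-0.003  0.002 -1.   ]
```

View pics/c12.png

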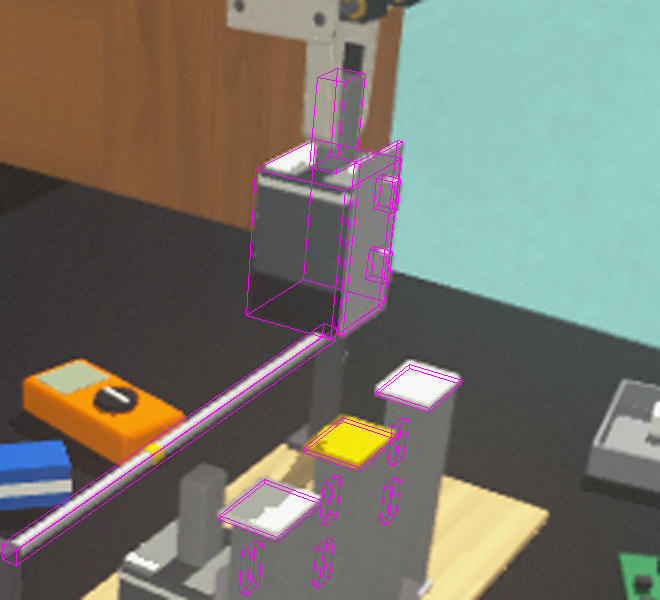

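View pics/c13.png

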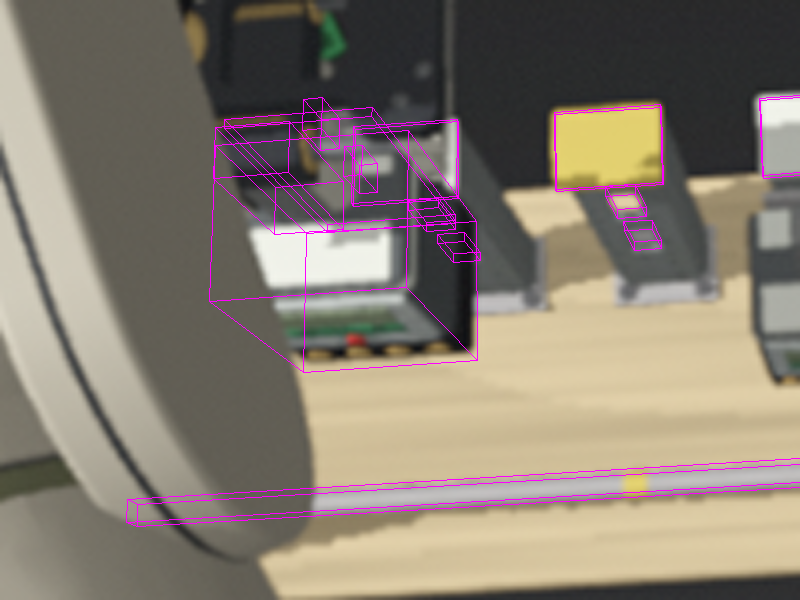

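Emit:
carry_out(xyz=[[0.001,-0.006,0.02],[0,0,0.04],[0,0,0.04],[0,0,0.035],[0,0,0.02]], turn=[0,0,0,0,0])

```text
t: 21.12
tcp_pos: [0.5603, 0.2554, 0.1903]
tcp_rot: [3.138, 0.069, -0.009]
wrist_force: [-0.5, -1.7, -6.0]
gripper_width: 0.028
```

Emit:
carry_out(xyz=[[0,0,0.01],[0,0,0],[0,0,0],[0,0,0]], turn=[0,0,0,0])

```text
t: 21.45
tcp_pos: [0.5639, 0.258, 0.1888]
tcp_rot: [-3.14, -0.071, -0.006]
wrist_force: [-0.0, 0.9, -4.2]
gripper_width: 0.0278
```

```bash
python3 go.py .5665 .2575 .1696 1.617;python3 - <<'E'
from ov import *
q=tip(.0174)
ov('scene',[(METER,q),(STAND,ST)],(320,100,520,280),'c14.png',(660,594))
ov('top',[(METER,q),(STAND,ST)],(90,100,290,250),'c15.png',(800,600))
E
```

```text
t 21.45 tcp [0.5639 0.258  0.1888] jawyaw -1.526 j6 1.87 j1 0.35 w 0.0278 F [-0.   0.9 -4.2]
 turn -0.001  shift(now axes) [0.0025 0.0007 0.0192]  shift(after turn) [0.0025 0.0007 0.0192] tilt [ 0.004 -0.001 -1.   ]
```

View pics/c14.png

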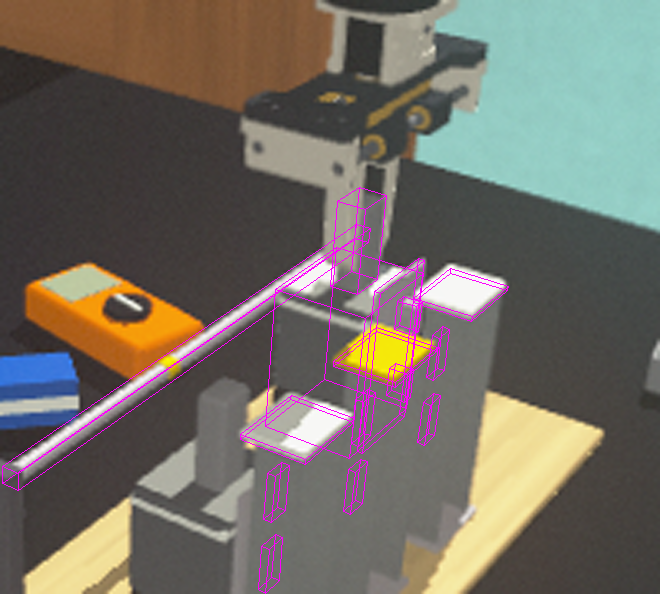

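View pics/c15.png

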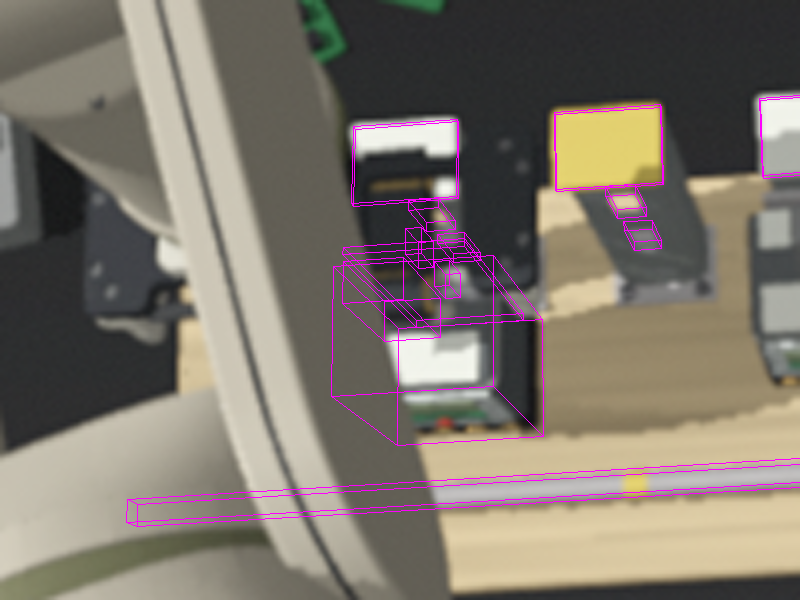

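Emit:
carry_out(xyz=[[0.002,0.001,0.01],[0,0,0.007],[0,0,0.003],[0,0,0],[0,0,0]], turn=[0,0,0,0,0])

```text
t: 21.97
tcp_pos: [0.5638, 0.257, 0.165]
tcp_rot: [3.14, 0.072, -0.002]
wrist_force: [-0.7, -0.2, -6.4]
gripper_width: 0.0281
```

```bash
python3 go.py .5715 .257 .1696 1.617;python3 - <<'E'
from ov import *
q=tip(.0174)
ov('top',[],(140,120,260,210),'c16.png',(800,600))
E
```

```text
t 21.97 tcp [0.5638 0.257  0.165 ] jawyaw -1.525 j6 1.87 j1 0.35 w 0.0281 F [-0.7 -0.2 -6.4]
 turn -0.0  shift(now axes) [ 0.0077  0.0004 -0.0046]  shift(after turn) [ 0.0077  0.0004 -0.0046] tilt [-0.001  0.    -1.   ]
```

View pics/c16.png

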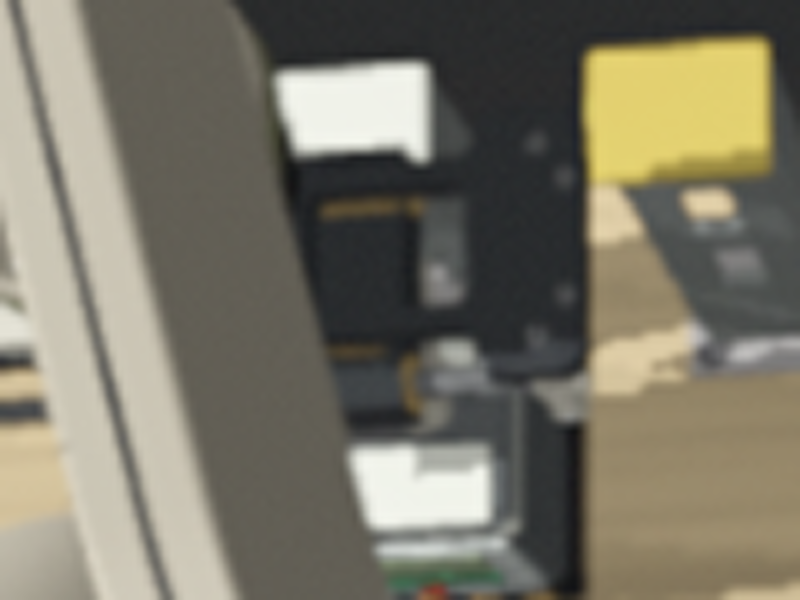

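Emit:
carry_out(xyz=[[0.003,0,-0.004],[0.003,0,0],[0.003,0,0],[0,0,0],[0,0,0]], turn=[0,0,0,0,0])

```text
t: 22.43
tcp_pos: [0.5736, 0.2575, 0.17]
tcp_rot: [-3.141, -0.072, -0.0]
wrist_force: [-0.3, 0.3, -4.8]
gripper_width: 0.0278
```

Emit:
carry_out(xyz=[[0.003,0,0],[0.002,0,0],[0,0,0]], turn=[0,0,0])

```text
t: 22.68
tcp_pos: [0.5787, 0.2577, 0.1698]
tcp_rot: [-3.141, -0.072, -0.0]
wrist_force: [0.3, -0.2, -5.6]
gripper_width: 0.0275
```

```bash
python3 go.py .5925 .2583 .1696 1.617
```

```text
t 22.68 tcp [0.5787 0.2577 0.1698] jawyaw -1.525 j6 1.86 j1 0.34 w 0.0275 F [ 0.3 -0.2 -5.6]
 turn -0.001  shift(now axes) [0.0139 0.0001 0.0002]  shift(after turn) [0.0139 0.0001 0.0002] tilt [ 0.  0. -1.]
```

Emit:
carry_out(xyz=[[0.003,0,0],[0.003,0,0],[0,0,0]], turn=[0,0,0])

```text
t: 22.93
tcp_pos: [0.5849, 0.258, 0.1699]
tcp_rot: [3.141, 0.072, 0.001]
wrist_force: [-0.5, 0.4, -4.7]
gripper_width: 0.028
```

Emit:
carry_out(xyz=[[0.003,0,0],[0.003,0,0],[0,0,0]], turn=[0,0,0])

```text
t: 23.18
tcp_pos: [0.5902, 0.2583, 0.1698]
tcp_rot: [3.141, 0.072, -0.002]
wrist_force: [-1.5, 0.1, -3.7]
gripper_width: 0.0277
```

Emit:
carry_out(xyz=[[0.002,0,0],[0.001,0,0],[0,0,0]], turn=[0,0,0])

```text
t: 23.43
tcp_pos: [0.5905, 0.2584, 0.1698]
tcp_rot: [3.14, 0.073, -0.01]
wrist_force: [-15.4, -2.9, 3.6]
gripper_width: 0.0278
```

Emit:
carry_out(xyz=[[-0.003,0,0],[0,0,0.004],[0,0,0.004],[0,0,0],[0,0,0]], turn=[0,0,0,0,0])

```text
t: 23.85
tcp_pos: [0.5903, 0.2581, 0.161]
tcp_rot: [3.14, 0.072, -0.001]
wrist_force: [-1.6, 0.0, -6.0]
gripper_width: 0.0277
```

Emit:
carry_out(xyz=[[0,0,0.004],[0,0,0.003],[0,0,0],[0,0,0]], turn=[0,0,0,0])

```text
t: 24.18
tcp_pos: [0.5902, 0.2582, 0.1543]
tcp_rot: [3.14, 0.072, -0.001]
wrist_force: [-0.8, -0.4, -5.0]
gripper_width: 0.0277
```

Emit:
carry_out(xyz=[[0,0,0.002],[0,0,0.002],[0,0,0],[0,0,0]], turn=[0,0,0,0])

```text
t: 24.52
tcp_pos: [0.5903, 0.2584, 0.1525]
tcp_rot: [-3.141, -0.072, -0.001]
wrist_force: [-6.3, -1.2, 4.5]
gripper_width: 0.0276
```

Emit:
carry_out(xyz=[[0,0,0.0015],[0,0,0],[0,0,0]], turn=[0,0,0])

```text
t: 24.77
tcp_pos: [0.5903, 0.2584, 0.1525]
tcp_rot: [-3.141, -0.072, -0.002]
wrist_force: [-11.9, -3.1, 12.7]
gripper_width: 0.028
```

Emit:
carry_out(xyz=[[0,0,0],[0,0,0],[0,0,0],[0,0,0],[0,0,0]], turn=[0,0,0,0,0], fingers=0.1)

```text
t: 25.18
tcp_pos: [0.5906, 0.2584, 0.1495]
tcp_rot: [-3.141, -0.072, -0.001]
wrist_force: [1.2, -0.9, 0.5]
gripper_width: 0.0504
```

Emit:
carry_out(xyz=[[0,0,-0.015],[0,0,-0.03],[0,0,-0.04],[0,0,-0.04],[0,0,-0.03]], turn=[0,0,0,0,0])

```text
t: 25.6
tcp_pos: [0.5908, 0.2585, 0.3081]
tcp_rot: [-3.14, -0.072, -0.005]
wrist_force: [1.3, 0.9, 0.1]
gripper_width: 0.0511
```

```bash
python3 objs.py ref head; python3 go.py .458 -.327 .3 1.99;python3 - <<'E'
from ov import *
def seat(k): 
    p=Rz(ST[2])@np.array([-.037,k,.17])+[ST[0],ST[1],0]; return (p[0],p[1],ST[2],p[2])
ov('scene',[(METER,seat(-.1)),(METER,seat(.1)),(STAND,ST)],(300,140,500,320),'c17.png',(660,594))
E
```

```text
ref 0.93 [ 0.4577 -0.3279  0.4127] 0.15 single [[0.4576, -0.3287, 0.4077], [0.4585, -0.3271, 0.4921]]
head 0.72 [ 0.4433 -0.1538 -0.4994] 0.085 single [[0.4431, -0.1538, -0.518]]
t 25.9 tcp [0.5898 0.2581 0.3024] jawyaw -1.525 j6 1.86 j1 0.33 w 0.0514 F [-0.4 -0.8 -0.6]
 turn -0.373  shift(now axes) [-0.1584  0.5785  0.0032]  shift(after turn) [-0.3585  0.4808  0.0032] tilt [-0.002  0.001 -1.   ]
```

View pics/c17.png

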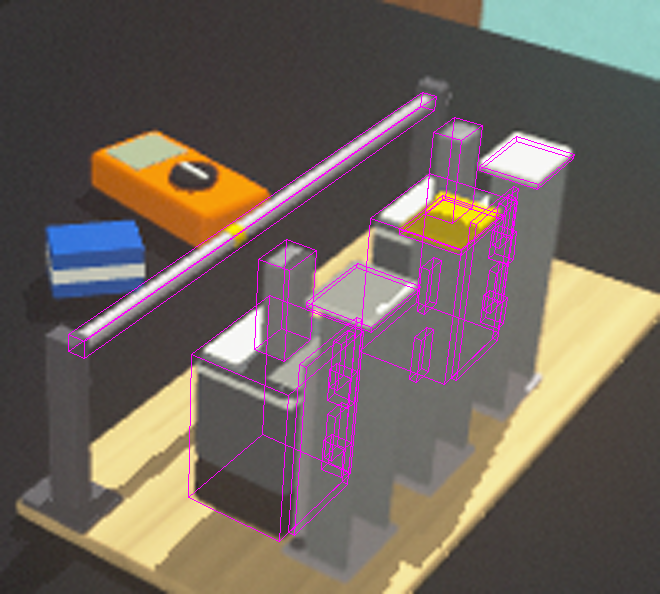

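Emit:
carry_out(xyz=[[0,0,0],[0,0,0],[0,0,0],[0,0,0],[0,0,0]], turn=[-0.1,-0.1,-0.1,-0.073,0])

```text
t: 26.37
tcp_pos: [0.5896, 0.2581, 0.3021]
tcp_rot: [3.071, 0.658, -0.005]
wrist_force: [-0.1, -0.5, 0.5]
gripper_width: 0.0511
```

Emit:
carry_out(xyz=[[-0.0225,0.03,0],[-0.0225,0.03,0],[-0.0225,0.03,0],[-0.0225,0.03,0],[-0.0225,0.03,0]], turn=[0,0,0,0,0])

```text
t: 26.78
tcp_pos: [0.5473, 0.0741, 0.3029]
tcp_rot: [-3.074, -0.649, 0.003]
wrist_force: [0.5, -0.5, -0.2]
gripper_width: 0.0511
```

Emit:
carry_out(xyz=[[-0.0225,0.03,0],[-0.0225,0.03,0],[-0.0225,0.03,0],[-0.0225,0.03,0],[-0.0225,0.03,0]], turn=[0,0,0,0,0], fingers=0.4)

```text
t: 27.2
tcp_pos: [0.5055, -0.1087, 0.3032]
tcp_rot: [-3.073, -0.648, 0.002]
wrist_force: [0.8, 0.3, 0.6]
gripper_width: 0.0647
```

Emit:
carry_out(xyz=[[-0.0225,0.03,0],[-0.0225,0.03,0],[-0.0225,0.03,0],[-0.015,0.02,0],[-0.01,0.015,0]], turn=[0,0,0,0,0])

```text
t: 27.62
tcp_pos: [0.4715, -0.2614, 0.303]
tcp_rot: [-3.074, -0.645, 0.003]
wrist_force: [0.3, 0.5, -1.0]
gripper_width: 0.065
```

```bash
python3 go.py .458 -.328 .2 1.99
```

```text
t 27.62 tcp [ 0.4715 -0.2614  0.303 ] jawyaw -1.157 j6 0.56 j1 -0.6 w 0.065 F [ 0.3  0.5 -1. ]
 turn -0.006  shift(now axes) [-0.0389  0.0557  0.1029]  shift(after turn) [-0.0393  0.0555  0.1029] tilt [-0.002 -0.001 -1.   ]
```

Emit:
carry_out(xyz=[[-0.013,0.0185,0],[-0.013,0.0185,0.02],[-0.013,0.0185,0.03],[0,0,0.025],[0,0,0.015]], turn=[-0.006,0,0,0,0])

```text
t: 28.03
tcp_pos: [0.458, -0.3257, 0.2094]
tcp_rot: [-3.068, -0.653, 0.006]
wrist_force: [-0.1, 1.0, -0.8]
gripper_width: 0.065
```

Emit:
carry_out(xyz=[[0,0,0],[0,0,0],[0,0,0]], turn=[0,0,0])

```text
t: 28.28
tcp_pos: [0.4606, -0.3257, 0.2153]
tcp_rot: [3.071, 0.661, 0.001]
wrist_force: [0.0, -0.3, 0.4]
gripper_width: 0.0652
```

```bash
python3 go.py .458 -.328 .123 1.99;  python3 - <<'E'
from ov import *
ov('scene',[(METER,(.4578,-.328,.42,.14))],(100,240,260,390),'c18.png',(640,600))
E
```

```text
t 28.28 tcp [ 0.4606 -0.3257  0.2153] jawyaw -1.147 j6 0.44 j1 -0.71 w 0.0652 F [ 0.  -0.3  0.4]
 turn 0.005  shift(now axes) [-0.0034  0.001   0.0923]  shift(after turn) [-0.0034  0.001   0.0923] tilt [ 0.     0.001 -1.   ]
```

View pics/c18.png

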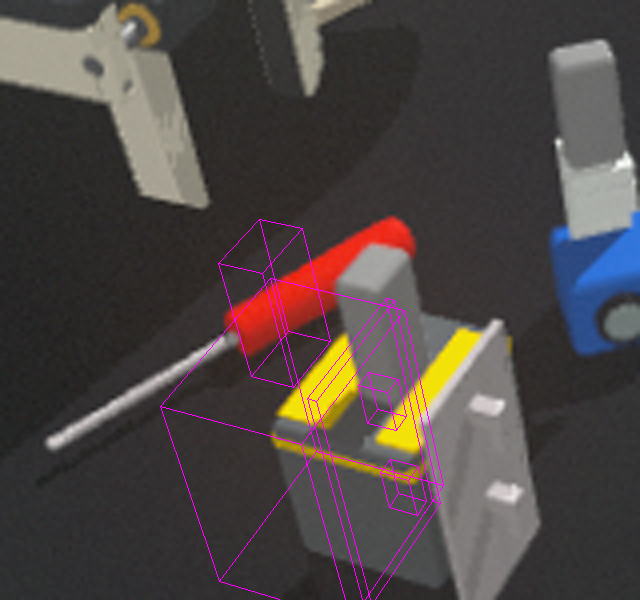

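The reference meter has been knocked aside: its handle is now at about scene (195,310). I lift a little and measure again.

Emit:
carry_out(xyz=[[0,0,-0.03],[0,0,-0.04],[0,0,0],[0,0,0]], turn=[0,0,0,0])

```text
t: 28.67
tcp_pos: [0.4623, -0.3269, 0.29]
tcp_rot: [3.064, 0.661, 0.009]
wrist_force: [-0.8, 0.4, 1.0]
gripper_width: 0.0653
```

Run:
```python
from objs import *
for n in C:
  for d in manip.silhouettes(n,'ref_meter_handle'):
    print(n,np.round(d['pixel']),round(d['p'],2),d['mask'].sum())
    if d['p']>.4 :
      p=atz(C[n],d['pixel'],.09); r=fit([C[n]],[d['mask'].astype(np.float32)],METER,(p[0],p[1],.3),.14); print(r.x,r.fun)
cv2.imwrite('pics/t3.png',C['top']['color'])
```

```text
top [471. 219.] 0.73 1858
[ 0.49770951 -0.30514171  0.36063578] 0.07235976308584213
scene [197. 357.] 0.7 4396
[ 0.49984714 -0.30554777  0.4814941 ] 0.053078554570674896
```

View pics/t3.png

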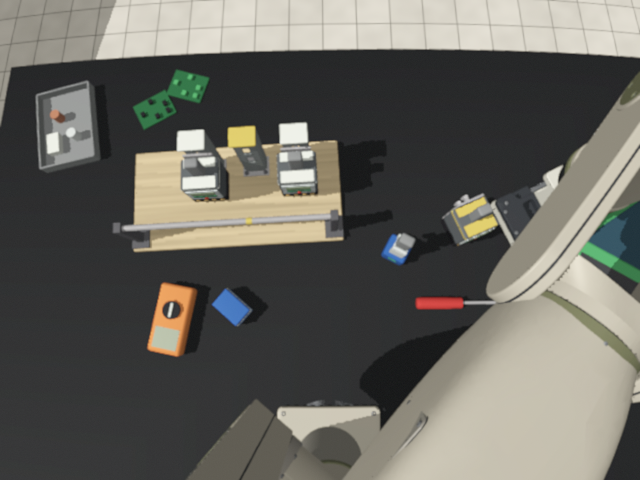

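```bash
python3 - <<'E'
from ov import *
ov('scene',[(METER,(.4985,-.305,.40,.14))],(120,270,260,390),'c19.png',(700,600))
ov('top',[(METER,(.4985,-.305,.40,.14))],(430,170,530,260),'c20.png',(660,594))
E
python3 go.py .4985 -.305 .22 1.971
```

```text
t 28.97 tcp [ 0.4599 -0.3253  0.2832] jawyaw -1.146 j6 0.44 j1 -0.71 w 0.0648 F [ 0.5 -0.2 -1. ]
 turn 0.025  shift(now axes) [ 0.0436 -0.0024  0.0632]  shift(after turn) [ 0.0435 -0.0035  0.0632] tilt [-0.001 -0.002 -1.   ]
```

View pics/c19.png

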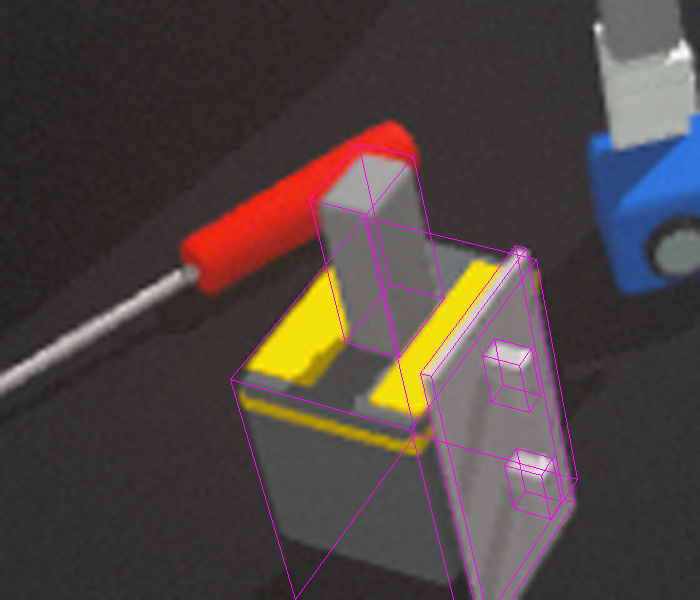

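View pics/c20.png

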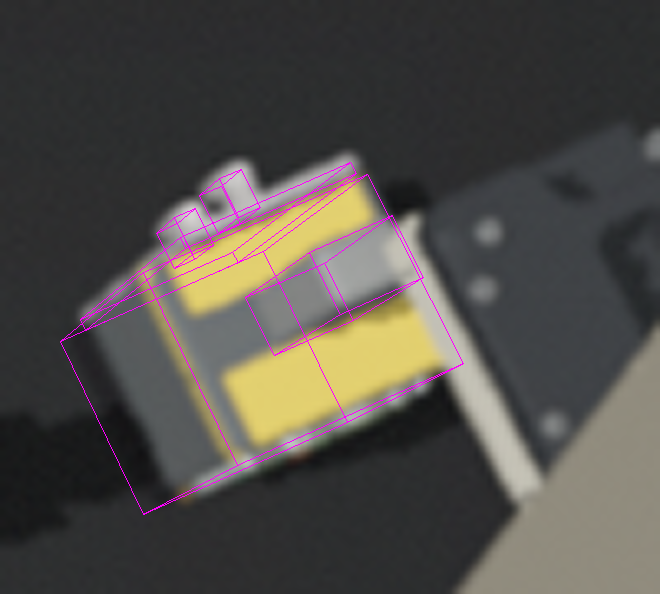

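Emit:
carry_out(xyz=[[0.015,-0.001,0],[0.015,-0.001,0],[0.0145,-0.0015,0.01],[0,0,0.03],[0,0,0.02]], turn=[0.025,0,0,0,0])

```text
t: 29.38
tcp_pos: [0.5009, -0.3035, 0.2218]
tcp_rot: [-3.078, -0.628, 0.001]
wrist_force: [-0.8, 0.6, -1.3]
gripper_width: 0.0648
```

Emit:
carry_out(xyz=[[0,0,0],[0,0,0],[0,0,0]], turn=[0,0,0])

```text
t: 29.63
tcp_pos: [0.5003, -0.3047, 0.2251]
tcp_rot: [3.078, 0.625, 0.001]
wrist_force: [-0.0, 0.6, 0.4]
gripper_width: 0.0653
```

```bash
python3 go.py .500 -.3045 .123 1.971;  python3 - <<'E'
from ov import *
ov('scene',[(METER,(.5,-.3045,.40,.14))],(100,240,260,390),'c21.png',(640,600))
E
```

```text
t 29.63 tcp [ 0.5003 -0.3047  0.2251] jawyaw -1.17 j6 0.54 j1 -0.63 w 0.0653 F [-0.   0.6  0.4]
 turn 0.0  shift(now axes) [-0.0002 -0.0004  0.1021]  shift(after turn) [-0.0002 -0.0004  0.1021] tilt [ 0.  0. -1.]
```

View pics/c21.png

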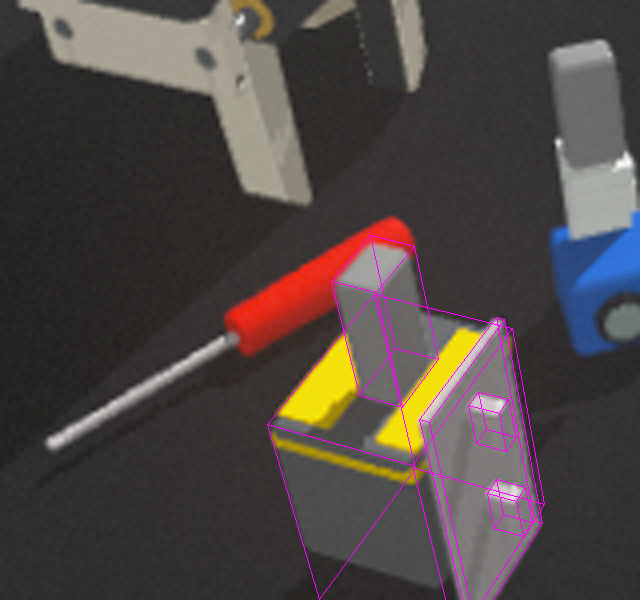

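Good agreement; the gripper goes down.

Emit:
carry_out(xyz=[[0,0,0.02],[0,0,0.03],[0,0,0.025],[0,0,0.015],[0,0,0.007]], turn=[0,0,0,0,0])

```text
t: 30.1
tcp_pos: [0.4992, -0.3046, 0.1261]
tcp_rot: [-3.078, -0.623, 0.001]
wrist_force: [0.5, 0.5, 0.3]
gripper_width: 0.065
```

Emit:
carry_out(xyz=[[0,0,0.003],[0,0,0],[0,0,0]], turn=[0,0,0])

```text
t: 30.35
tcp_pos: [0.5008, -0.3056, 0.1264]
tcp_rot: [3.077, 0.623, 0.003]
wrist_force: [-0.5, 0.0, -1.1]
gripper_width: 0.065
```

Emit:
carry_out(xyz=[[0,0,0],[0,0,0],[0,0,0],[0,0,0],[0,0,0]], turn=[0,0,0,0,0], fingers=-1, force=50)

```text
t: 30.77
tcp_pos: [0.4998, -0.3049, 0.1247]
tcp_rot: [3.079, 0.624, 0.0]
wrist_force: [0.9, -0.4, 0.1]
gripper_width: 0.0366
```

Emit:
carry_out(xyz=[[0,0,0],[0,0,0],[0,0,0]], turn=[0,0,0])

```text
t: 31.02
tcp_pos: [0.4997, -0.3049, 0.1244]
tcp_rot: [3.079, 0.624, 0.0]
wrist_force: [0.8, -1.0, -0.7]
gripper_width: 0.0276
```

```bash
python3 go.py .566 .1574 .33 1.617
```

```text
t 31.02 tcp [ 0.4997 -0.3049  0.1244] jawyaw -1.171 j6 0.54 j1 -0.64 w 0.0276 F [ 0.8 -1.  -0.7]
 turn 0.354  shift(now axes) [ 0.2409 -0.4    -0.2057]  shift(after turn) [ 0.0876 -0.4587 -0.2057] tilt [ 0.  0. -1.]
```

Emit:
carry_out(xyz=[[0,0,-0.02],[0,0,-0.04],[0,0,-0.04],[0,0,-0.04],[0,0,-0.04]], turn=[0,0.09,0.09,0.09,0.084])

```text
t: 31.43
tcp_pos: [0.499, -0.3042, 0.3051]
tcp_rot: [-3.14, -0.065, 0.003]
wrist_force: [0.9, -0.6, -4.3]
gripper_width: 0.0278
```

Emit:
carry_out(xyz=[[0,0,-0.03],[0,0,-0.015],[0,0,0],[0,0,0]], turn=[0,0,0,0])

```text
t: 31.77
tcp_pos: [0.4999, -0.3049, 0.3491]
tcp_rot: [3.141, 0.072, 0.001]
wrist_force: [-0.3, 0.6, -4.5]
gripper_width: 0.0276
```

```bash
python3 go.py .566 .1574 .345 1.617
```

```text
t 31.77 tcp [ 0.4999 -0.3049  0.3491] jawyaw -1.525 j6 0.89 j1 -0.64 w 0.0276 F [-0.3  0.6 -4.5]
 turn -0.0  shift(now axes) [ 0.0872 -0.4588  0.004 ]  shift(after turn) [ 0.0874 -0.4587  0.004 ] tilt [ 0.  0. -1.]
```

Emit:
carry_out(xyz=[[0.004,-0.02,0],[0.007,-0.036,0],[0.007,-0.036,0],[0.007,-0.036,0],[0.007,-0.036,0]], turn=[0,0,0,0,0])

```text
t: 32.18
tcp_pos: [0.523, -0.1377, 0.3455]
tcp_rot: [-3.139, -0.071, 0.008]
wrist_force: [0.1, 0.1, -4.1]
gripper_width: 0.0274
```

Emit:
carry_out(xyz=[[0.007,-0.036,0],[0.007,-0.036,0],[0.007,-0.036,0],[0.007,-0.036,0],[0.007,-0.036,0]], turn=[0,0,0,0,0])

```text
t: 32.6
tcp_pos: [0.5497, 0.0438, 0.3456]
tcp_rot: [-3.141, -0.072, 0.008]
wrist_force: [0.6, -0.0, -4.0]
gripper_width: 0.0278
```

Emit:
carry_out(xyz=[[0.007,-0.036,0],[0.005,-0.03,0],[0.002,-0.015,0],[0,0,0],[0,0,0]], turn=[0,0,0,0,0])

```text
t: 33.02
tcp_pos: [0.5601, 0.1241, 0.3459]
tcp_rot: [3.14, 0.075, -0.008]
wrist_force: [-0.6, -0.8, -3.6]
gripper_width: 0.0276
```

```bash
python3 go.py .566 .1574 .345 1.617
```

```text
t 33.02 tcp [0.5601 0.1241 0.3459] jawyaw -1.523 j6 1.65 j1 0.13 w 0.0276 F [-0.6 -0.8 -3.6]
 turn 0.002  shift(now axes) [ 0.0075 -0.0329  0.0009]  shift(after turn) [ 0.0075 -0.033   0.0009] tilt [-0.005  0.001 -1.   ]
```

Emit:
carry_out(xyz=[[0.0025,-0.012,0],[0.0025,-0.012,0],[0.002,-0.009,0],[0,0,0],[0,0,0]], turn=[0,0,0,0,0])

```text
t: 33.43
tcp_pos: [0.5667, 0.157, 0.3491]
tcp_rot: [3.14, 0.073, -0.001]
wrist_force: [0.4, 0.0, -3.6]
gripper_width: 0.0277
```

```bash
python3 go.py .566 .1574 .1714 1.617;python3 - <<'E'
from ov import *
q=tip(.0156)
ov('scene',[(METER,q),(STAND,ST)],(310,60,510,260),'c22.png',(600,600))
ov('top',[(METER,q),(STAND,ST)],(140,100,340,250),'c23.png',(800,600))
E
```

```text
t 33.43 tcp [0.5667 0.157  0.3491] jawyaw -1.524 j6 1.71 j1 0.18 w 0.0277 F [ 0.4  0.  -3.6]
 turn 0.0  shift(now axes) [-0.0006 -0.0005  0.1777]  shift(after turn) [-0.0006 -0.0005  0.1777] tilt [-0.  0. -1.]
```

View pics/c22.png

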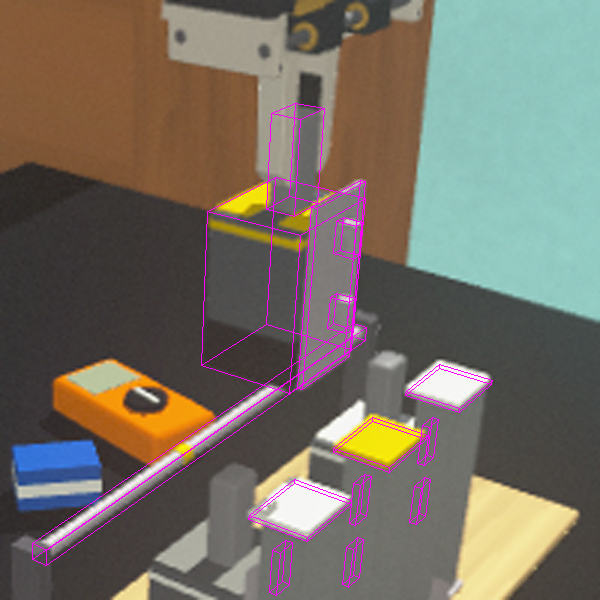

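View pics/c23.png

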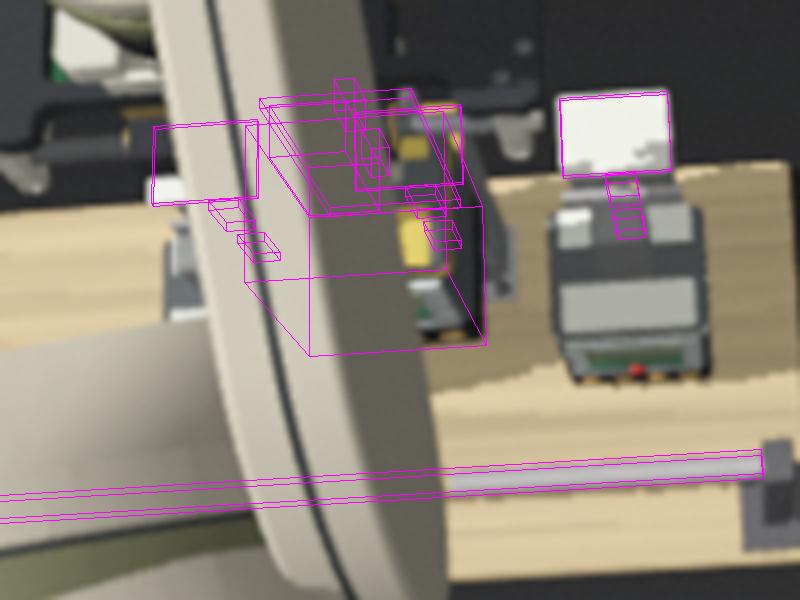

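Emit:
carry_out(xyz=[[0,0,0.02],[0,0,0.035],[0,0,0.04],[0,0,0.035],[0,0,0.02]], turn=[0,0,0,0,0])

```text
t: 33.95
tcp_pos: [0.5644, 0.1556, 0.1944]
tcp_rot: [3.14, 0.071, -0.009]
wrist_force: [-0.9, -0.4, -4.7]
gripper_width: 0.0277
```

Emit:
carry_out(xyz=[[0,0,0.015],[0,0,0.006],[0,0,0],[0,0,0],[0,0,0]], turn=[0,0,0,0,0])

```text
t: 34.37
tcp_pos: [0.5678, 0.1568, 0.1804]
tcp_rot: [-3.14, -0.071, -0.005]
wrist_force: [0.5, -0.2, -3.0]
gripper_width: 0.028
```

```bash
python3 go.py .5722 .1577 .1714 1.617;python3 - <<'E'
from ov import *
q=tip(.0156)
ov('scene',[(METER,q),(STAND,ST)],(310,100,510,280),'c24.png',(660,594))
E
```

```text
t 34.37 tcp [0.5678 0.1568 0.1804] jawyaw -1.525 j6 1.71 j1 0.18 w 0.028 F [ 0.5 -0.2 -3. ]
 turn -0.001  shift(now axes) [ 0.0044 -0.0007  0.0091]  shift(after turn) [ 0.0044 -0.0007  0.0091] tilt [ 0.003 -0.    -1.   ]
```

View pics/c24.png

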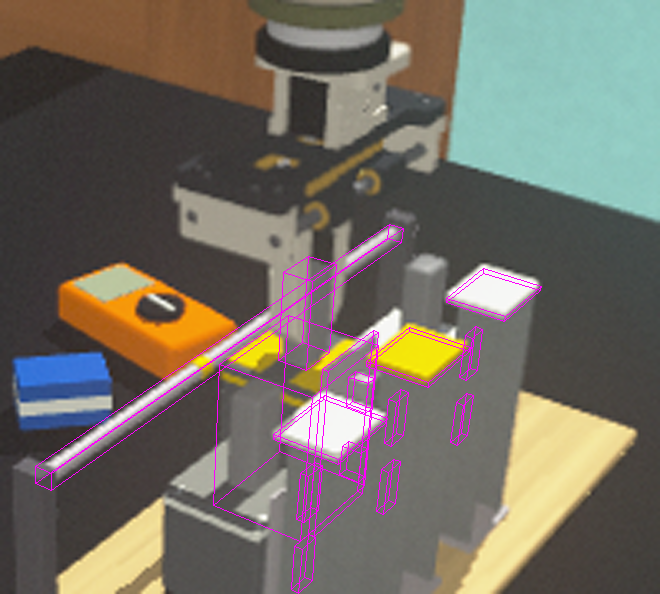

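Emit:
carry_out(xyz=[[0.002,-0.0007,0.004],[0.002,0,0.004],[0,0,0],[0,0,0],[0,0,0]], turn=[0,0,0,0,0])

```text
t: 34.83
tcp_pos: [0.5706, 0.1576, 0.1702]
tcp_rot: [3.141, 0.072, -0.001]
wrist_force: [0.2, 0.3, -3.8]
gripper_width: 0.0275
```

```bash
python3 go.py .597 .1588 .1714 1.617
```

```text
t 34.83 tcp [0.5706 0.1576 0.1702] jawyaw -1.525 j6 1.71 j1 0.18 w 0.0275 F [ 0.2  0.3 -3.8]
 turn -0.0  shift(now axes) [ 0.0265  0.0001 -0.0012]  shift(after turn) [ 0.0265  0.0001 -0.0012] tilt [-0.  0. -1.]
```

Emit:
carry_out(xyz=[[0.004,0,-0.001],[0.004,0,0],[0.003,0,0],[0.002,0,0],[0,0,0]], turn=[0,0,0,0,0])

```text
t: 35.25
tcp_pos: [0.5841, 0.1582, 0.1714]
tcp_rot: [3.141, 0.072, 0.0]
wrist_force: [-0.1, -0.3, -3.8]
gripper_width: 0.0276
```

Emit:
carry_out(xyz=[[0.003,0,0],[0.003,0,0],[0,0,0]], turn=[0,0,0])

```text
t: 35.5
tcp_pos: [0.5901, 0.1585, 0.1714]
tcp_rot: [3.141, 0.072, 0.001]
wrist_force: [0.0, -0.5, -3.2]
gripper_width: 0.0278
```

Emit:
carry_out(xyz=[[0.003,0,0],[0.002,0,0],[0,0,0]], turn=[0,0,0])

```text
t: 35.75
tcp_pos: [0.595, 0.1587, 0.1714]
tcp_rot: [-3.141, -0.072, -0.0]
wrist_force: [-0.1, 0.1, -4.1]
gripper_width: 0.0281
```

Emit:
carry_out(xyz=[[0.002,0,0],[0,0,0]], turn=[0,0])

```text
t: 35.92
tcp_pos: [0.5962, 0.1588, 0.1713]
tcp_rot: [3.141, 0.072, -0.002]
wrist_force: [-3.2, -1.4, -2.0]
gripper_width: 0.0277
```

Emit:
carry_out(xyz=[[0.002,0,0],[0,0,0]], turn=[0,0])

```text
t: 36.08
tcp_pos: [0.5964, 0.1589, 0.1713]
tcp_rot: [3.14, 0.072, -0.008]
wrist_force: [-14.5, -1.7, 3.6]
gripper_width: 0.0278
```

Plate contact at the expected x; I relax slightly and lower.

Emit:
carry_out(xyz=[[-0.003,0,0],[0,0,0.004],[0,0,0.004],[0,0,0],[0,0,0]], turn=[0,0,0,0,0])

```text
t: 36.5
tcp_pos: [0.5954, 0.1587, 0.1626]
tcp_rot: [3.141, 0.072, -0.001]
wrist_force: [0.5, 0.1, -4.0]
gripper_width: 0.028
```

Emit:
carry_out(xyz=[[0,0,0.004],[0,0,0.003],[0,0,0],[0,0,0]], turn=[0,0,0,0])

```text
t: 36.83
tcp_pos: [0.5954, 0.1587, 0.1559]
tcp_rot: [3.141, 0.072, -0.001]
wrist_force: [0.3, 0.9, -3.7]
gripper_width: 0.0277
```

Emit:
carry_out(xyz=[[0,0,0.002],[0,0,0.002],[0,0,0],[0,0,0]], turn=[0,0,0,0])

```text
t: 37.17
tcp_pos: [0.596, 0.1589, 0.1542]
tcp_rot: [-3.141, -0.072, -0.002]
wrist_force: [-4.3, -0.6, 5.5]
gripper_width: 0.0279
```

Emit:
carry_out(xyz=[[0,0,0.0015],[0,0,0],[0,0,0]], turn=[0,0,0])

```text
t: 37.42
tcp_pos: [0.5961, 0.1589, 0.1541]
tcp_rot: [-3.141, -0.072, -0.003]
wrist_force: [-8.2, -1.6, 14.1]
gripper_width: 0.0277
```

Emit:
carry_out(xyz=[[0,0,0],[0,0,0],[0,0,0],[0,0,0],[0,0,0]], turn=[0,0,0,0,0], fingers=0.1)

```text
t: 37.83
tcp_pos: [0.5956, 0.1588, 0.1507]
tcp_rot: [3.141, 0.072, -0.0]
wrist_force: [0.2, 0.9, -0.4]
gripper_width: 0.0508
```

Emit:
carry_out(xyz=[[0,0,-0.015],[0,0,-0.03],[0,0,-0.04],[0,0,-0.04],[0,0,-0.03]], turn=[0,0,0,0,0])

```text
t: 38.25
tcp_pos: [0.596, 0.1589, 0.3094]
tcp_rot: [-3.14, -0.072, -0.004]
wrist_force: [-1.1, -0.2, 0.7]
gripper_width: 0.0509
```

```bash
python3 objs.py head; python3 go.py .4433 -.1537 .3 1.066;python3 - <<'E'
from ov import *
def seat(k): 
    p=Rz(ST[2])@np.array([-.037,k,.17])+[ST[0],ST[1],0]; return (p[0],p[1],ST[2],p[2])
ov('scene',[(METER,seat(-.1)),(METER,seat(.1)),(METER,seat(0)),(STAND,ST)],(300,140,500,320),'c25.png',(660,594))
ov('scene',[(HEAD,(.4433,-.1537,-.505,.131))],(200,230,300,340),'c26.png',(546,600))
ov('top',[(HEAD,(.4433,-.1537,-.505,.131))],(360,210,440,280),'c27.png',(640,560))
E
```

```text
head 0.6 [ 0.4422 -0.1529 -0.5697] 0.091 single [[0.4426, -0.1533, -0.5489]]
head 0.59 [ 0.6968  0.3128 -0.8623] 1.471 single [[0.6924, 0.3109, -0.8654]]
t 38.45 tcp [0.5963 0.1589 0.307 ] jawyaw -1.525 j6 1.7 j1 0.18 w 0.0512 F [ 0.1 -0.3 -0.3]
 turn 0.551  shift(now axes) [-0.1671  0.3053  0.0065]  shift(after turn) [0.0173 0.3476 0.0065] tilt [ 0.002 -0.    -1.   ]
```

View pics/c25.png

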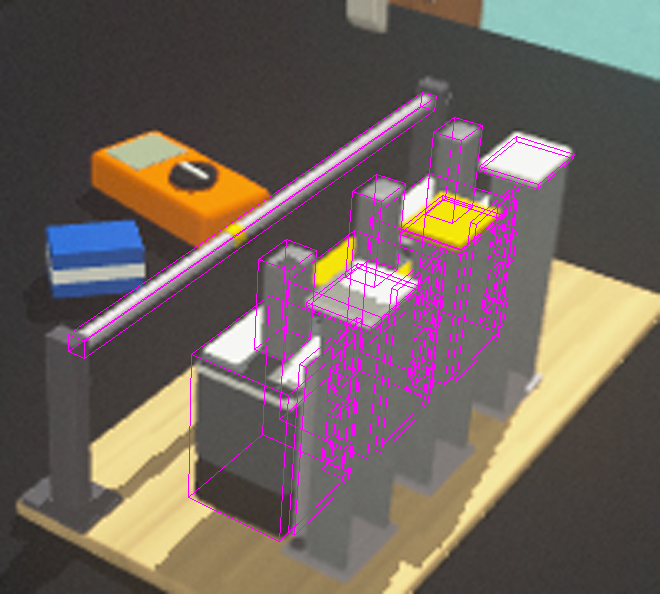

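View pics/c26.png

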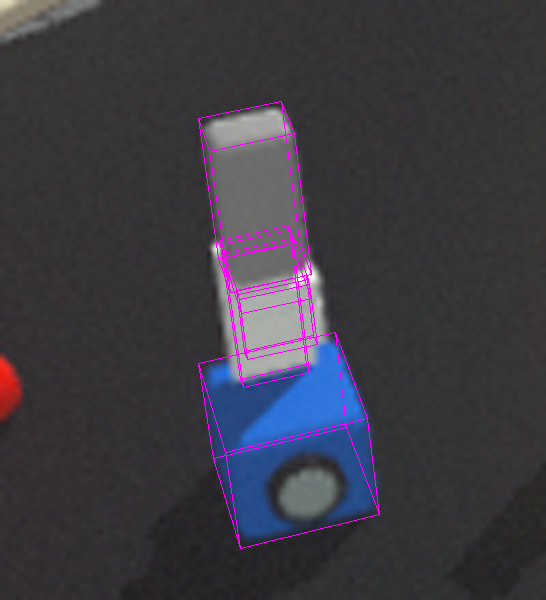

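View pics/c27.png

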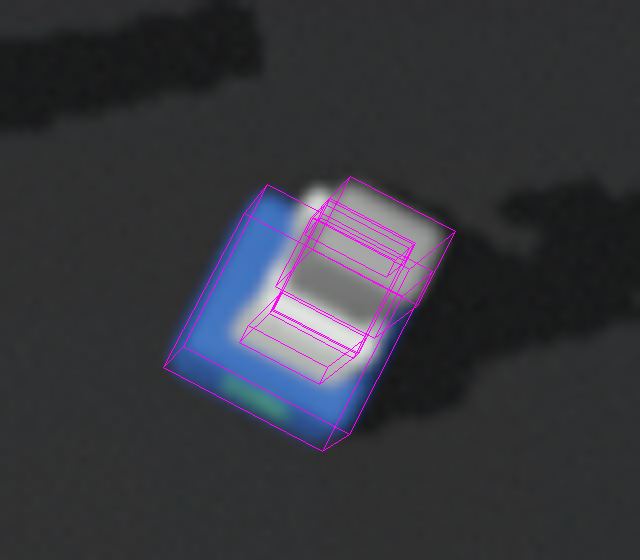

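Emit:
carry_out(xyz=[[0,0,0],[0,0,0],[0,0,0],[0,0,0],[0,0,0]], turn=[0.11,0.11,0.11,0.11,0.111])

```text
t: 39.02
tcp_pos: [0.5948, 0.1587, 0.3035]
tcp_rot: [3.038, -0.793, -0.005]
wrist_force: [0.4, 0.2, -0.8]
gripper_width: 0.0511
```

Emit:
carry_out(xyz=[[0.001,0.02,0],[0.0018,0.036,0],[0.0018,0.036,0],[0.0018,0.036,0],[0.0018,0.036,0]], turn=[0,0,0,0,0], fingers=0.4)

```text
t: 39.43
tcp_pos: [0.5217, 0.0103, 0.3036]
tcp_rot: [3.042, -0.784, -0.005]
wrist_force: [-0.8, -1.1, 0.3]
gripper_width: 0.0651
```

Emit:
carry_out(xyz=[[0.0018,0.036,0],[0.0018,0.036,0],[0.0018,0.036,0],[0.0018,0.03,0],[0.0018,0.015,0]], turn=[0,0,0,0,0])

```text
t: 39.85
tcp_pos: [0.455, -0.1294, 0.3041]
tcp_rot: [3.04, -0.788, -0.005]
wrist_force: [0.5, 0.4, 0.1]
gripper_width: 0.0656
```

Emit:
carry_out(xyz=[[0,0,0],[0,0,0]], turn=[0,0])

```text
t: 40.02
tcp_pos: [0.4565, -0.1272, 0.3044]
tcp_rot: [-3.04, 0.788, 0.004]
wrist_force: [0.3, 0.7, -0.4]
gripper_width: 0.0648
```

```bash
python3 go.py .4433 -.1537 .21 1.066
```

```text
t 40.02 tcp [ 0.4565 -0.1272  0.3044] jawyaw -2.078 j6 1.7 j1 -0.38 w 0.0648 F [ 0.3  0.7 -0.4]
 turn -0.003  shift(now axes) [0.0015 0.0296 0.0944]  shift(after turn) [0.0015 0.0296 0.0944] tilt [-0.002 -0.    -1.   ]
```

Emit:
carry_out(xyz=[[0.001,0.015,0.01],[0.0005,0.0146,0.02],[0,0,0.03],[0,0,0.025],[0,0,0.008]], turn=[0,0,0,0,0])

```text
t: 40.43
tcp_pos: [0.4424, -0.1514, 0.2077]
tcp_rot: [-3.041, 0.783, 0.011]
wrist_force: [-0.0, 0.3, -0.5]
gripper_width: 0.0651
```

Emit:
carry_out(xyz=[[0,0,0],[0,0,0],[0,0,0]], turn=[0,0,0])

```text
t: 40.68
tcp_pos: [0.4453, -0.1534, 0.2146]
tcp_rot: [3.042, -0.784, 0.003]
wrist_force: [-0.5, -0.2, 1.2]
gripper_width: 0.0651
```

```bash
python3 go.py .4433 -.1537 .116 1.066;python3 - <<'E'
from ov import *
ov('scene',[(HEAD,(.4433,-.1537,-.505,.131))],(180,180,320,320),'c28.png',(600,600))
E
```

```text
t 40.68 tcp [ 0.4453 -0.1534  0.2146] jawyaw -2.075 j6 1.63 j1 -0.44 w 0.0651 F [-0.5 -0.2  1.2]
 turn 0.001  shift(now axes) [-0.0018  0.0013  0.0986]  shift(after turn) [-0.0018  0.0013  0.0986] tilt [ 0.002 -0.    -1.   ]
```

View pics/c28.png

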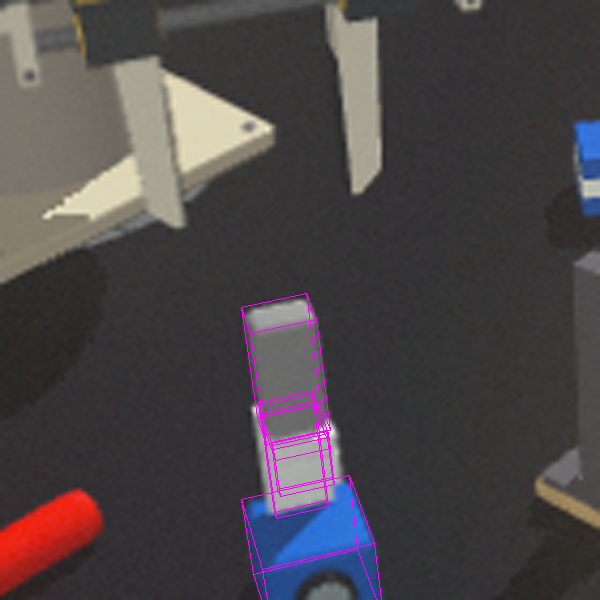

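Emit:
carry_out(xyz=[[-0.0018,0.0013,0.02],[0,0,0.03],[0,0,0.025],[0,0,0.012],[0,0,0.005]], turn=[0,0,0,0,0])

```text
t: 41.15
tcp_pos: [0.4414, -0.1534, 0.1197]
tcp_rot: [-3.042, 0.785, 0.003]
wrist_force: [-0.2, 0.1, 0.1]
gripper_width: 0.0651
```

Emit:
carry_out(xyz=[[0,0,0.002],[0,0,0],[0,0,0]], turn=[0,0,0])

```text
t: 41.4
tcp_pos: [0.4432, -0.1543, 0.1207]
tcp_rot: [3.041, -0.785, 0.004]
wrist_force: [0.1, 0.7, 0.5]
gripper_width: 0.0652
```

```bash
python3 go.py .4433 -.1537 .116 1.066
```

```text
t 41.4 tcp [ 0.4432 -0.1543  0.1207] jawyaw -2.076 j6 1.63 j1 -0.44 w 0.0652 F [0.1 0.7 0.5]
 turn -0.0  shift(now axes) [-0.0002 -0.0006  0.0047]  shift(after turn) [-0.0002 -0.0006  0.0047] tilt [ 0.003 -0.    -1.   ]
```

Emit:
carry_out(xyz=[[0,0,0.004],[0,0,0],[0,0,0]], turn=[0,0,0])

```text
t: 41.65
tcp_pos: [0.4422, -0.1539, 0.1152]
tcp_rot: [3.042, -0.785, 0.001]
wrist_force: [-0.6, -0.5, -0.5]
gripper_width: 0.0649
```

Emit:
carry_out(xyz=[[0,0,0],[0,0,0],[0,0,0],[0,0,0],[0,0,0]], turn=[0,0,0,0,0], fingers=-1, force=40)

```text
t: 42.07
tcp_pos: [0.442, -0.1539, 0.1149]
tcp_rot: [3.042, -0.785, 0.0]
wrist_force: [0.4, -0.3, -0.8]
gripper_width: 0.0364
```

Emit:
carry_out(xyz=[[0,0,0],[0,0,0],[0,0,0]], turn=[0,0,0])

```text
t: 42.32
tcp_pos: [0.442, -0.1538, 0.1148]
tcp_rot: [-3.042, 0.785, 0.0]
wrist_force: [-0.7, 1.3, -0.2]
gripper_width: 0.0278
```

```bash
python3 -c "
from ov import *
for p in [(-.14,.19,.165),(-.195,.19,.196)]: print(Rz(ST[2])@np.array(p)+[ST[0],ST[1],0])"
python3 go.py .427 .34 .3 1.617
```

```text
[0.48247451 0.34373156 0.165     ]
[0.42753319 0.34119147 0.196     ]
t 42.32 tcp [ 0.442  -0.1538  0.1148] jawyaw -2.076 j6 1.63 j1 -0.44 w 0.0278 F [-0.7  1.3 -0.2]
 turn -0.551  shift(now axes) [-0.2521 -0.4249 -0.1852]  shift(after turn) [ 0.0078 -0.494  -0.1852] tilt [-0. -0. -1.]
```

Emit:
carry_out(xyz=[[0,0,-0.02],[0,0,-0.04],[0,0,-0.04],[0,0,-0.04],[0,0,-0.03]], turn=[0,-0.12,-0.12,-0.12,-0.12])

```text
t: 42.73
tcp_pos: [0.4422, -0.1539, 0.288]
tcp_rot: [3.141, -0.03, 0.003]
wrist_force: [1.3, -0.0, -2.9]
gripper_width: 0.0279
```

Emit:
carry_out(xyz=[[0,0,-0.01],[0,0,0],[0,0,0]], turn=[-0.071,0,0])

```text
t: 42.98
tcp_pos: [0.442, -0.1539, 0.2944]
tcp_rot: [3.141, 0.068, -0.0]
wrist_force: [-0.9, 0.1, -3.9]
gripper_width: 0.0279
```

```bash
python3 go.py .427 .341 .3 1.617
```

```text
t 42.98 tcp [ 0.442  -0.1539  0.2944] jawyaw -1.528 j6 1.08 j1 -0.44 w 0.0279 F [-0.9  0.1 -3.9]
 turn -0.003  shift(now axes) [ 0.0064 -0.495  -0.0056]  shift(after turn) [ 0.0079 -0.495  -0.0056] tilt [-0.  0. -1.]
```

Emit:
carry_out(xyz=[[0,-0.02,0],[0,-0.036,0],[0,-0.036,0],[0,-0.036,0],[0,-0.036,0]], turn=[0,0,0,0,0])

```text
t: 43.4
tcp_pos: [0.4329, 0.0114, 0.2919]
tcp_rot: [-3.14, -0.066, 0.007]
wrist_force: [1.4, 0.2, -3.9]
gripper_width: 0.0274
```

Emit:
carry_out(xyz=[[0,-0.036,0],[0,-0.036,0],[0,-0.036,0],[0,-0.036,0],[0,-0.036,0]], turn=[0,0,0,0,0])

```text
t: 43.82
tcp_pos: [0.4246, 0.1912, 0.2919]
tcp_rot: [3.14, 0.067, -0.006]
wrist_force: [0.6, -0.4, -3.4]
gripper_width: 0.0275
```

Emit:
carry_out(xyz=[[0,-0.036,0],[0,-0.036,0],[0,-0.03,0],[0,-0.015,0],[0,0,0]], turn=[0,0,0,0,0])

```text
t: 44.23
tcp_pos: [0.4189, 0.3091, 0.2912]
tcp_rot: [3.139, 0.073, -0.008]
wrist_force: [-0.5, -0.3, -3.5]
gripper_width: 0.0281
```

```bash
python3 go.py .427 .341 .3 1.617
```

```text
t 44.23 tcp [0.4189 0.3091 0.2912] jawyaw -1.524 j6 2.06 j1 0.54 w 0.0281 F [-0.5 -0.3 -3.5]
 turn 0.0  shift(now axes) [ 0.0095 -0.0315 -0.0089]  shift(after turn) [ 0.0095 -0.0315 -0.0089] tilt [-0.005  0.001 -1.   ]
```

Emit:
carry_out(xyz=[[0.004,-0.012,0],[0.004,-0.012,0.01],[0,-0.0075,0.025],[0,0,0.03],[0,0,0.02]], turn=[0,0,0,0,0])

```text
t: 44.65
tcp_pos: [0.4257, 0.337, 0.2047]
tcp_rot: [3.137, 0.068, -0.008]
wrist_force: [-1.0, -0.7, -4.0]
gripper_width: 0.0277
```

Emit:
carry_out(xyz=[[0,0,0.015],[0,0,0.008],[0,0,0],[0,0,0],[0,0,0]], turn=[0,0,0,0,0])

```text
t: 45.07
tcp_pos: [0.428, 0.3385, 0.1879]
tcp_rot: [-3.14, -0.071, -0.002]
wrist_force: [1.3, -0.2, -2.6]
gripper_width: 0.0284
```

```bash
python3 go.py .4275 .3412 .180 1.617;python3 - <<'E'
from ov import *
q=tip(.0162)
ov('scene',[(HEAD,q),(STAND,ST)],(320,60,500,240),'c29.png',(600,600))
ov('top',[(HEAD,q),(STAND,ST)],(100,140,260,280),'c30.png',(640,560))
E
```

```text
t 45.07 tcp [0.428  0.3385 0.1879] jawyaw -1.526 j6 2.1 j1 0.58 w 0.0284 F [ 1.3 -0.2 -2.6]
 turn -0.001  shift(now axes) [-0.0004 -0.0027  0.0079]  shift(after turn) [-0.0004 -0.0027  0.0079] tilt [ 0.001 -0.001 -1.   ]
```

View pics/c29.png

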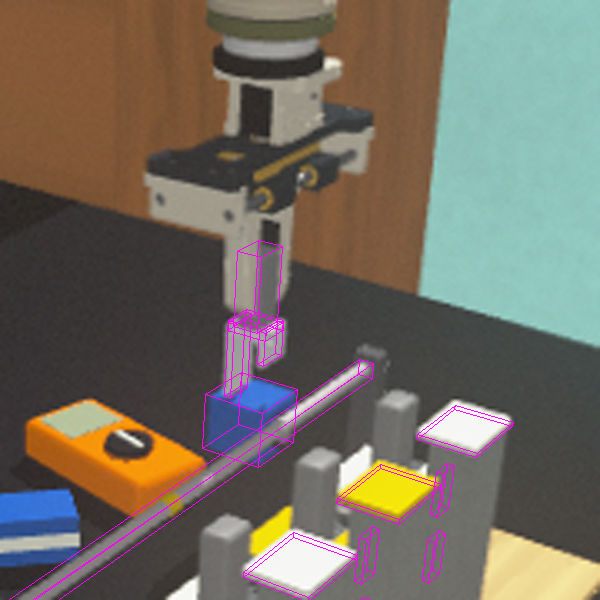

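View pics/c30.png

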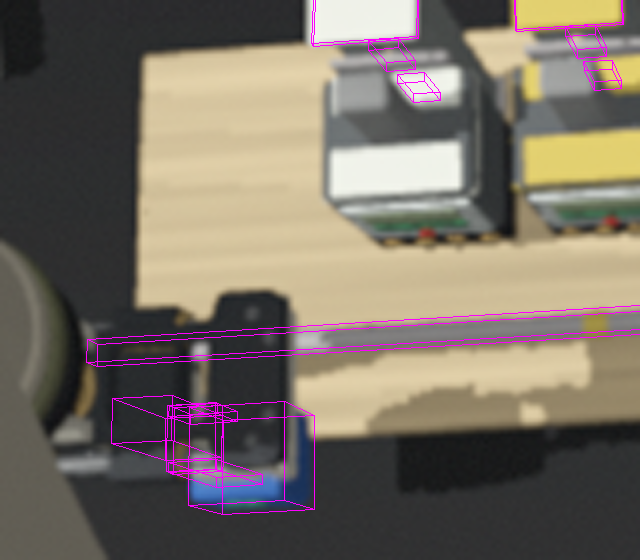

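Emit:
carry_out(xyz=[[0,-0.0027,0.004],[0,0,0.004],[0,0,0],[0,0,0]], turn=[0,0,0,0])

```text
t: 45.5
tcp_pos: [0.427, 0.3411, 0.1784]
tcp_rot: [3.14, 0.072, -0.001]
wrist_force: [0.2, -0.0, -2.7]
gripper_width: 0.0281
```

```bash
python3 go.py .4825 .3437 .180 1.617
```

```text
t 45.5 tcp [0.427  0.3411 0.1784] jawyaw -1.525 j6 2.11 j1 0.58 w 0.0281 F [ 0.2 -0.  -2.7]
 turn -0.0  shift(now axes) [ 0.0556 -0.     -0.0016]  shift(after turn) [ 0.0556 -0.     -0.0016] tilt [-0.001  0.001 -1.   ]
```

Emit:
carry_out(xyz=[[0.01,0,-0.0015],[0.01,0,0],[0.01,0,0],[0.005,0,0],[0,0,0]], turn=[0,0,0,0,0])

```text
t: 45.92
tcp_pos: [0.4639, 0.3426, 0.1803]
tcp_rot: [3.141, 0.07, 0.001]
wrist_force: [0.1, -0.1, -3.6]
gripper_width: 0.0276
```

Emit:
carry_out(xyz=[[0.007,0,0],[0.007,0,0],[0.005,0,0],[0,0,0],[0,0,0]], turn=[0,0,0,0,0])

```text
t: 46.33
tcp_pos: [0.4815, 0.3436, 0.1803]
tcp_rot: [3.141, 0.071, -0.0]
wrist_force: [0.1, -0.8, -3.1]
gripper_width: 0.0277
```

```bash
python3 go.py .4825 .3437 .180 1.617;python3 - <<'E'
from ov import *
q=tip(.0162)
ov('scene',[(HEAD,q),(STAND,ST)],(350,80,480,200),'c31.png',(650,600))
ov('scene',[],(350,80,480,200),'c31b.png',(650,600))
E
```

```text
t 46.33 tcp [0.4815 0.3436 0.1803] jawyaw -1.525 j6 2.06 j1 0.53 w 0.0277 F [ 0.1 -0.8 -3.1]
 turn -0.001  shift(now axes) [ 0.001  -0.      0.0003]  shift(after turn) [ 0.001  -0.      0.0003] tilt [-0.  0. -1.]
```

View pics/c31.png

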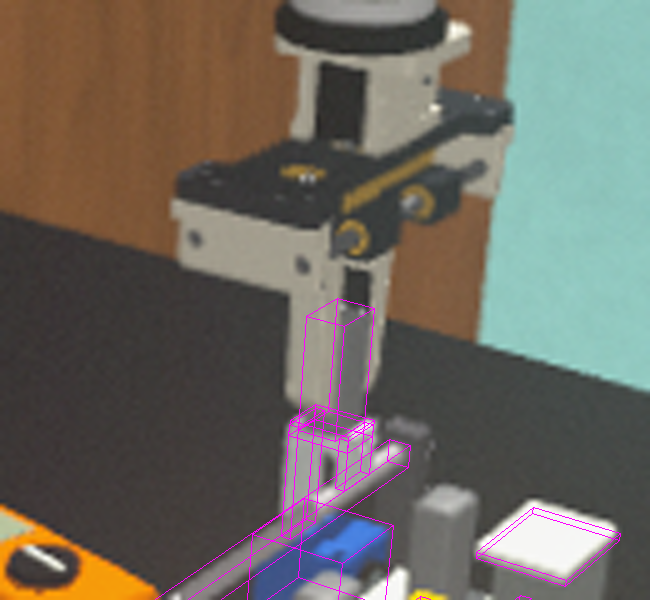

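View pics/c31b.png

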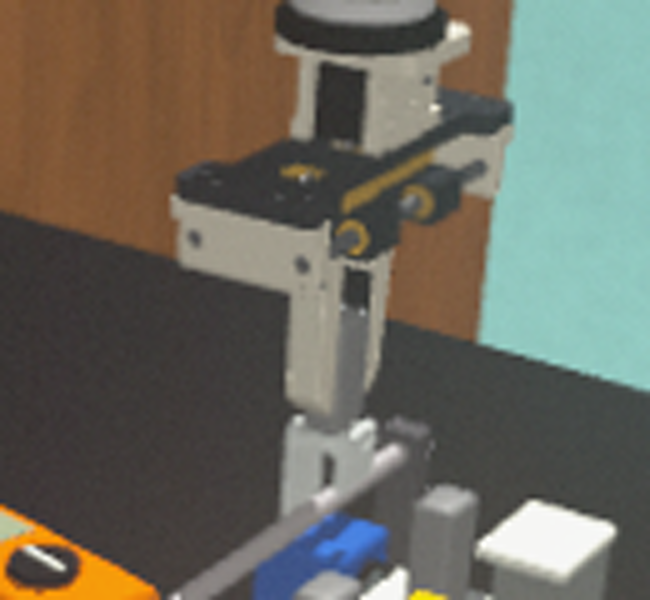

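Emit:
carry_out(xyz=[[0,0,0.007],[0,0,0.007],[0,0,0.006],[0,0,0],[0,0,0]], turn=[0,0,0,0,0])

```text
t: 46.85
tcp_pos: [0.4806, 0.3433, 0.1592]
tcp_rot: [3.14, 0.072, -0.003]
wrist_force: [-0.4, -0.4, -3.0]
gripper_width: 0.0277
```

Emit:
carry_out(xyz=[[0,0,0.004],[0,0,0.003],[0,0,0],[0,0,0]], turn=[0,0,0,0])

```text
t: 47.18
tcp_pos: [0.4811, 0.3436, 0.1532]
tcp_rot: [3.141, 0.072, -0.001]
wrist_force: [-1.6, -0.9, -3.3]
gripper_width: 0.0281
```

Emit:
carry_out(xyz=[[0,0,0.002],[0,0,0.002],[0,0,0],[0,0,0]], turn=[0,0,0,0])

```text
t: 47.52
tcp_pos: [0.4812, 0.3436, 0.1492]
tcp_rot: [3.141, 0.072, -0.0]
wrist_force: [0.5, -0.1, -2.4]
gripper_width: 0.0278
```

Emit:
carry_out(xyz=[[0,0,0.0015],[0,0,0],[0,0,0]], turn=[0,0,0])

```text
t: 47.77
tcp_pos: [0.4815, 0.3438, 0.1487]
tcp_rot: [-3.14, -0.072, -0.001]
wrist_force: [-3.1, -1.8, 3.2]
gripper_width: 0.0278
```

Emit:
carry_out(xyz=[[0,0,0.0015],[0,0,0],[0,0,0]], turn=[0,0,0])

```text
t: 48.02
tcp_pos: [0.4815, 0.3438, 0.1487]
tcp_rot: [-3.14, -0.072, -0.002]
wrist_force: [-7.1, -4.8, 13.2]
gripper_width: 0.0279
```

Emit:
carry_out(xyz=[[0,0,-0.002],[0,0.004,0],[0,0.006,0],[0,0.006,0],[0,0,0]], turn=[0,0,0,0,0])

```text
t: 48.43
tcp_pos: [0.4819, 0.3268, 0.1485]
tcp_rot: [3.141, 0.071, -0.001]
wrist_force: [-3.3, -0.2, 4.7]
gripper_width: 0.0279
```

```bash
python3 go.py .4912 .1539 .1487 1.617
```

```text
t 48.43 tcp [0.4819 0.3268 0.1485] jawyaw -1.525 j6 2.03 j1 0.51 w 0.0279 F [-3.3 -0.2  4.7]
 turn -0.001  shift(now axes) [ 1.400e-03  1.731e-01 -1.000e-04]  shift(after turn) [ 1.300e-03  1.731e-01 -1.000e-04] tilt [-0.  0. -1.]
```

Emit:
carry_out(xyz=[[0,0.008,0],[0,0.01,0],[0,0.01,0],[0,0.01,0],[0,0.007,0]], turn=[0,0,0,0,0])

```text
t: 48.85
tcp_pos: [0.484, 0.2824, 0.1485]
tcp_rot: [-3.14, -0.072, 0.0]
wrist_force: [-3.5, 4.2, 2.9]
gripper_width: 0.0278
```

Emit:
carry_out(xyz=[[0,0.008,0],[0,0.01,0],[0,0.01,0],[0,0.01,0],[0,0.007,0]], turn=[0,0,0,0,0])

```text
t: 49.27
tcp_pos: [0.4861, 0.2374, 0.1485]
tcp_rot: [-3.14, -0.071, -0.0]
wrist_force: [-3.6, 5.3, 3.2]
gripper_width: 0.0275
```

Emit:
carry_out(xyz=[[0,0,0],[0,0,0]], turn=[0,0])

```text
t: 49.43
tcp_pos: [0.4862, 0.2362, 0.1485]
tcp_rot: [3.138, 0.07, -0.0]
wrist_force: [-4.6, -5.3, 6.8]
gripper_width: 0.0277
```

```bash
python3 go.py .4912 .1539 .1487 1.617
```

```text
t 49.43 tcp [0.4862 0.2362 0.1485] jawyaw -1.526 j6 1.89 j1 0.36 w 0.0277 F [-4.6 -5.3  6.8]
 turn -0.002  shift(now axes) [0.0014 0.0824 0.    ]  shift(after turn) [0.0012 0.0824 0.    ] tilt [-0.     0.002 -1.   ]
```

Emit:
carry_out(xyz=[[0,0.006,-0.0007],[0,0.01,0],[0,0.01,0],[0,0.01,0],[0,0.008,0]], turn=[0,0,0,0,0])

```text
t: 49.85
tcp_pos: [0.4881, 0.1922, 0.1486]
tcp_rot: [3.14, 0.071, -0.001]
wrist_force: [-0.0, 0.4, -2.4]
gripper_width: 0.0277
```

Emit:
carry_out(xyz=[[0,0.008,0],[0,0.008,0],[0,0.006,0],[0,0,0],[0,0,0]], turn=[0,0,0,0,0])

```text
t: 50.27
tcp_pos: [0.4892, 0.1715, 0.149]
tcp_rot: [-3.141, -0.071, 0.0]
wrist_force: [0.2, 0.8, -3.1]
gripper_width: 0.0278
```

```bash
python3 go.py .4912 .1539 .1487 1.617;python3 - <<'E'
from ov import *
q=tip(.0162)
ov('scene',[(HEAD,q),(STAND,ST)],(320,100,440,220),'c32.png',(600,600))
ov('top',[(HEAD,q),(STAND,ST)],(160,140,300,260),'c33.png',(700,600))
E
```

```text
t 50.27 tcp [0.4892 0.1715 0.149 ] jawyaw -1.526 j6 1.76 j1 0.24 w 0.0278 F [ 0.2  0.8 -3.1]
 turn -0.001  shift(now axes) [0.0012 0.0177 0.0003]  shift(after turn) [0.0012 0.0177 0.0003] tilt [-0. -0. -1.]
```

View pics/c32.png

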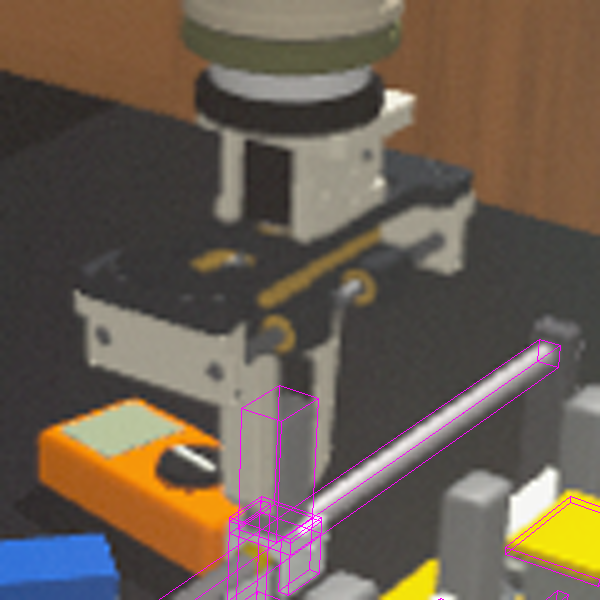

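View pics/c33.png

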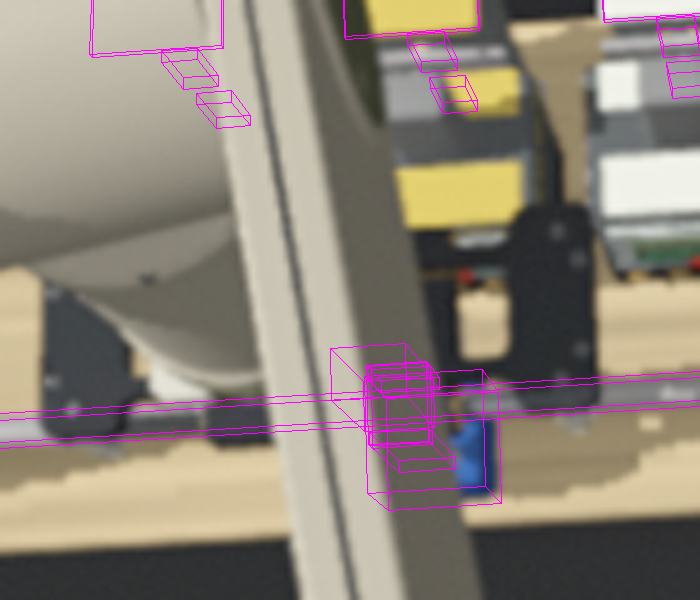

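Emit:
carry_out(xyz=[[0,0.005,0.0005],[0,0.006,0],[0,0.005,0],[0,0.001,0],[0,0,0]], turn=[0,0,0,0,0])

```text
t: 50.78
tcp_pos: [0.4899, 0.1542, 0.1486]
tcp_rot: [3.14, 0.071, -0.0]
wrist_force: [-1.6, -0.8, -1.2]
gripper_width: 0.0278
```

Emit:
carry_out(xyz=[[0,0,0.0005],[0,0,0]], turn=[0,0])

```text
t: 50.95
tcp_pos: [0.49, 0.1543, 0.1486]
tcp_rot: [3.14, 0.072, 0.0]
wrist_force: [-2.8, -5.1, 4.1]
gripper_width: 0.0283
```

```bash
python3 go.py .4912 .1539 .1487 1.617
```

```text
t 50.95 tcp [0.49   0.1543 0.1486] jawyaw -1.525 j6 1.73 j1 0.21 w 0.0283 F [-2.8 -5.1  4.1]
 turn -0.001  shift(now axes) [ 0.0012  0.0005 -0.0001]  shift(after turn) [ 0.0012  0.0005 -0.0001] tilt [ 0.     0.001 -1.   ]
```

Now I open gently, retreat straight up, then move aside to check the head's position.

Emit:
carry_out(xyz=[[0,0,-0.0005],[0,0,0],[0,0,0],[0,0,0],[0,0,0]], turn=[0,0,0,0,0], fingers=0.1)

```text
t: 51.37
tcp_pos: [0.49, 0.1551, 0.1486]
tcp_rot: [-3.141, -0.072, -0.0]
wrist_force: [-0.3, 0.2, -0.1]
gripper_width: 0.0508
```

Emit:
carry_out(xyz=[[0,0,-0.01],[0,0,-0.03],[0,0,-0.04],[0,0,-0.04],[0,0,-0.03]], turn=[0,0,0,0,0])

```text
t: 51.78
tcp_pos: [0.4903, 0.155, 0.303]
tcp_rot: [-3.14, -0.072, -0.005]
wrist_force: [0.8, -0.8, 0.7]
gripper_width: 0.0508
```

Emit:
carry_out(xyz=[[0,-0.02,0],[0,-0.035,0],[0,-0.035,0],[0,-0.035,0],[0,-0.035,0]], turn=[0,0,0,0,0])

```text
t: 52.2
tcp_pos: [0.4824, 0.3163, 0.2997]
tcp_rot: [-3.14, -0.071, -0.002]
wrist_force: [-0.1, 1.1, 0.4]
gripper_width: 0.0514
```

Emit:
carry_out(xyz=[[-0.02,-0.03,0],[-0.02,-0.03,0],[-0.02,-0.03,0],[-0.02,-0.02,0],[-0.01,-0.01,0]], turn=[0,0,0,0,0])

```text
t: 52.62
tcp_pos: [0.3846, 0.4329, 0.2993]
tcp_rot: [-3.14, -0.076, 0.001]
wrist_force: [-0.3, -0.1, -0.2]
gripper_width: 0.0512
```

```bash
cat > chk.py <<'E'
from ov import *
def L(x,y,z):
    p=Rz(ST[2])@np.array([x,y,z])+[ST[0],ST[1],0]; return (p[0],p[1],ST[2],p[2])
it=[(HEAD,L(-.14,0,.165))]
ov('scene',it,(310,140,430,260),'d1.png',(600,600))
ov('top',it,(160,120,300,260),'d2.png',(600,600))
ov('scene',[(METER,L(-.037,k,.17)) for k in(-.1,0,.1)],(300,120,500,300),'d3.png',(660,594))
for n in('top','scene'):
    c=cam(n)
    for d in manip.silhouettes(n,'head_grip')[:2]:
        if d['p']<.4: continue
        r=fit([c],[d['mask'].astype(np.float32)],HEAD,(.491,.154,.046),.165); print(n,d['p'],r.x,r.fun)
    print(n,[(np.round(d['pixel'],1),round(d['p'],2)) for d in manip.pinpoint(n,'head_grip')],'exp',proj(c,np.array([L(-.14,0,.165)])[:,[0,1,3]]))
E
python3 chk.py; python3 go.py .4 .4 .3 1.617
```

```text
top 0.79 [0.49020193 0.15485771 0.10477805] 0.14867182075977325
top [(array([245.5, 216.5]), 0.91)] exp [[245.31198768 215.92852922]]
scene 0.65 [0.48806584 0.15754648 0.27984686] 0.5646592378616333
scene [(array([370.6, 195.1]), 0.69)] exp [[370.88807442 194.86031247]]
t 53.07 tcp [0.3882 0.4295 0.2986] jawyaw -1.527 j6 2.27 j1 0.75 w 0.0513 F [ 0.3 -0.4  0.3]
 turn -0.002  shift(now axes) [ 0.0105  0.03   -0.0014]  shift(after turn) [ 0.0104  0.03   -0.0014] tilt [ 0.  0. -1.]
```

View pics/d1.png

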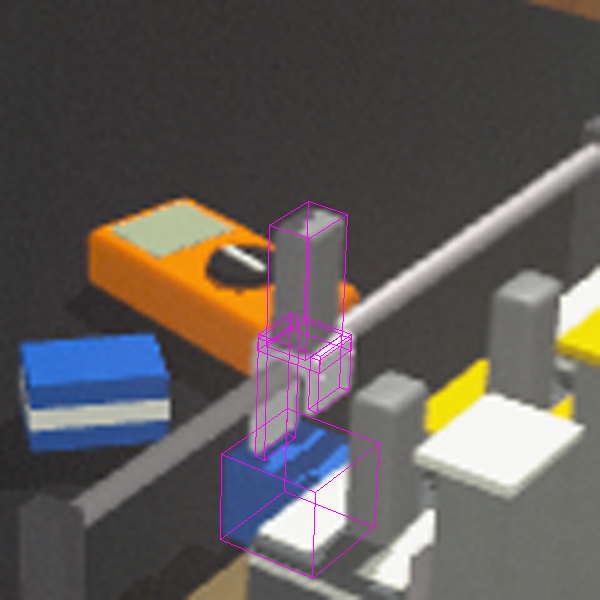

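View pics/d2.png

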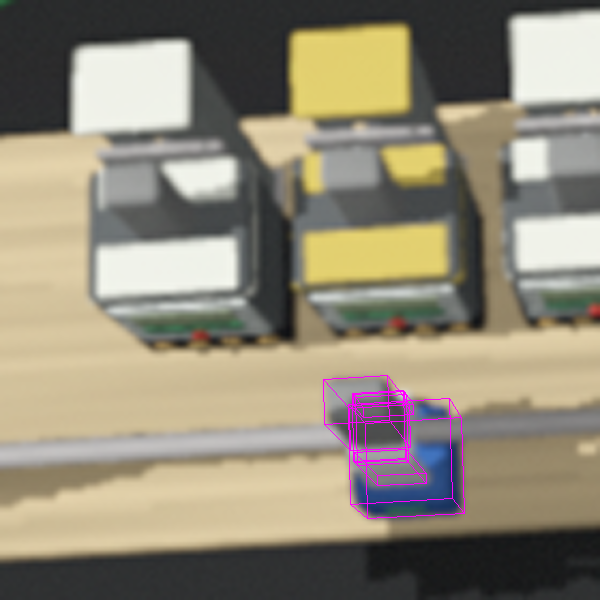

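View pics/d3.png

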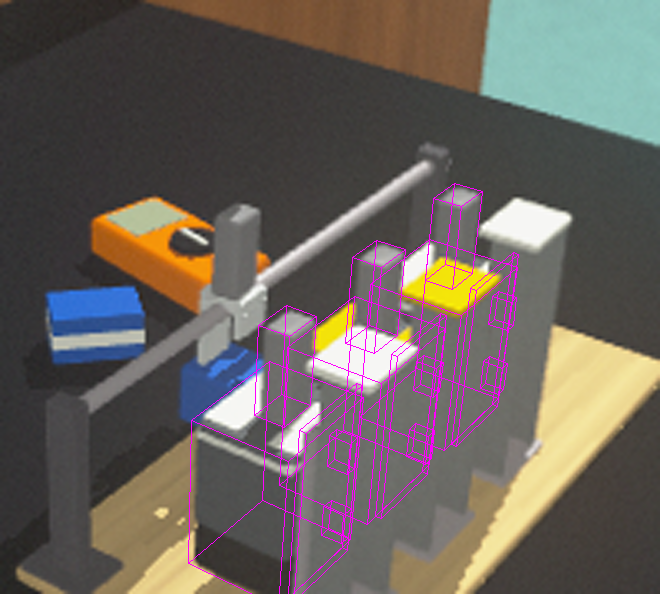

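Run:
```python
from h import *
for n,f,b in(('top','top0.png',(235,205,260,232)),('scene','scene0.png',(360,200,385,222))):
    a=cv2.imread('pics/'+f).astype(int); x0,y0,x1,y1=b; r=a[y0:y1,x0:x1]
    w=np.clip((r[...,1]+r[...,2])/2-r[...,0]-40,0,None); 
    yy,xx=np.mgrid[y0:y1,x0:x1]; print(n,(w*xx).sum()/w.sum(),(w*yy).sum()/w.sum(),(w>0).sum())
    c=cam(n)
    for y in(-.004,0,.004):
        P=Rz(.0462)@np.array([-.14,y,.125 ])+[.6311,.1604,0]; print(y,proj(c,P[None]+[0,0,.004]))
print(manip.sense()['wrist_force'])
```

```text
top 247.63409842845326 218.76075268817203 524
-0.004 [[250.62249117 219.70438519]]
0 [[248.62658566 219.82114112]]
0.004 [[246.63182326 219.93792082]]
scene 367.36936581516915 204.78836670283064 213
-0.004 [[369.32517087 210.38487796]]
0 [[370.38504977 209.6509945 ]]
0.004 [[371.43946167 208.92088223]]
[-0.24361082  0.44650163 -0.71322829]
```

Run:
```python
from h import *
for n,f,b in(('top','top0.png',(238,212,258,228)),('scene','scene0.png',(362,200,384,222))):
    a=cv2.imread('pics/'+f).astype(int); x0,y0,x1,y1=b; r=a[y0:y1,x0:x1]
    hsv=cv2.cvtColor(r.astype(np.uint8),cv2.COLOR_BGR2HSV); s=hsv[...,1]
    for th in(130,160,190):
        m=(s>th)&(r[...,2]>130); yy,xx=np.mgrid[y0:y1,x0:x1]; print(n,th,m.sum(),xx[m].mean() if m.any() else 0,yy[m].mean() if m.any() else 0)
```

```text
top 130 9 248.66666666666666 221.77777777777777
top 160 0 0 0
top 190 0 0 0
scene 130 167 368.7245508982036 205.08982035928145
scene 160 163 368.5950920245399 205.0
scene 190 149 368.38255033557044 204.7248322147651
```

Run:
```python
from h import *
a=cv2.imread('pics/scene0.png');x0,y0,x1,y1=362,200,384,222
h=cv2.cvtColor(a[y0:y1,x0:x1],cv2.COLOR_BGR2HSV); yy,xx=np.mgrid[y0:y1,x0:x1]
m=(h[...,0]>=23)&(h[...,0]<36)&(h[...,1]>150)&(h[...,2]>120)
print(m.sum(),xx[m].mean(),yy[m].mean(),xx[m].tolist(),yy[m].tolist())
```

```text
21 371.3333333333333 210.23809523809524 [370, 371, 372, 369, 370, 371, 372, 373, 369, 370, 371, 372, 373, 371, 372, 373, 371, 372, 373, 372, 371] [208, 208, 208, 209, 209, 209, 209, 209, 210, 210, 210, 210, 210, 211, 211, 211, 212, 212, 212, 213, 214]
```

Run:
```python
from station import manip
print(manip.sense()['t'],manip.sign_off())
```

```text
the job is handed in; nothing more can be done
53.1667 None
```

I handed the job in at 53 s of the 210 s allowed; `sign_off` gave no verdict.

- **Meters:** The two white-banded meters hang on the outer, white-badged uprights. The yellow-banded reference meter hangs on the middle, yellow-badged one. Each stopped with its handle centre at about 170 mm (169–170), which is fully home, and the picture overlays agree. The reference meter was knocked a few centimetres aside before I reached it, so I measured it again before gripping it.
- **Scanning head:** I hooked it on the bare loading end of the rail, lens towards the uprights, and slid it about 190 mm along to the yellow mark without lifting it off. The last top picture puts it within about 1 mm of the mark's middle, against 8 mm allowed.
- **Checks that disagreed:** The scene camera's silhouette fit of the head was poor because the head was partly hidden. It put the head about 4 mm off the mark and turned, so I relied on the point detections in both cameras, which matched to about 0.6 px. The yellow band itself read about 1.5 mm apart between the two cameras.
- **Bystanders:** The multimeter and battery pack look unmoved in the last pictures. The screwdriver was last seen unmoved while I was picking up the head; I didn't measure any of the three.
- **Arm:** It stands clear of everything, with the wrist force about zero.

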